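# Sort the turned knobs, tip the tray into the stock chest and hasp it shut

## Task

First put every dark knob, whether on the tray or on the bench, into the aluminium tin, and the pale knob lying on the bench onto the blue tray with the others. Then lift the tray by its handle, carry it level with all the pale knobs on it to the open green chest, tip it so that they all slide into the chest, and set the tray back down flat on the bench. Finally shut the chest's lid fully and then swing the brass hasp fully home over the staple, without disturbing the other things on the bench.

Things in the scene. Friction and masses are not known exactly. Their poses are not given: they have to be found in the camera images.
- pale1: PALE (cream-coloured) turned wooden drawer knob: a round stub 30 mm in diameter and 22 mm tall, 20 g, standing upright on its flat underside; origin at the centre of the underside, z up through its top; may be absent; starts on the tray
- pale2: PALE (cream-coloured) turned wooden drawer knob: a round stub 30 mm in diameter and 22 mm tall, 20 g, standing upright on its flat underside; origin at the centre of the underside, z up through its top; may be absent; starts on the tray
- pale3: PALE (cream-coloured) turned wooden drawer knob: a round stub 30 mm in diameter and 22 mm tall, 20 g, standing upright on its flat underside; origin at the centre of the underside, z up through its top; may be absent; starts on the tray
- pale4: PALE (cream-coloured) turned wooden drawer knob: a round stub 30 mm in diameter and 22 mm tall, 20 g, standing upright on its flat underside; origin at the centre of the underside, z up through its top; may be absent; starts on the tray
- pale5: PALE (cream-coloured) turned wooden drawer knob: a round stub 30 mm in diameter and 22 mm tall, 20 g, standing upright on its flat underside; origin at the centre of the underside, z up through its top; starts on the bench top
- dark1: DARK (near-black brown) turned wooden drawer knob: a round stub 30 mm in diameter and 22 mm tall, 20 g, standing upright on its flat underside; origin at the centre of the underside, z up through its top; may be absent; starts on the tray among the pale ones
- dark2: DARK (near-black brown) turned wooden drawer knob: a round stub 30 mm in diameter and 22 mm tall, 20 g, standing upright on its flat underside; origin at the centre of the underside, z up through its top; may be absent; starts on the tray among the pale ones
- dark3: DARK (near-black brown) turned wooden drawer knob: a round stub 30 mm in diameter and 22 mm tall, 20 g, standing upright on its flat underside; origin at the centre of the underside, z up through its top; may be absent; starts on the bench top
- dark4: DARK (near-black brown) turned wooden drawer knob: a round stub 30 mm in diameter and 22 mm tall, 20 g, standing upright on its flat underside; origin at the centre of the underside, z up through its top; may be absent; starts on the bench top
- tray: blue sheet-metal tray, 350 g, 200 mm long (its x), 180 mm wide (its y), floor 5 mm thick; rims 18 mm high, 5 mm thick on both long sides and at the back, none at the open front end (+x). Knobs slide off it at a nose-down tilt of 25 to 40 degrees. A flat wooden handle rises from its back, leaning 30 degrees backwards. Origin: centre of the underside, z up
- tray_grip (a point): grip point of the tray's handle, at (-135, 0, 64) mm in tray axes, axes as the tray. The handle is a slab 20 mm thick, 60 mm wide (tray y), 90 mm long; it runs up and back along (-0.5, 0, 0.866) in tray axes, its faces look along (0.866, 0, 0.5); this point lies mid-thickness, 30 mm below its top end
- tray_mouth (a point): middle of the tray floor's edge at the open front end, on the upper side of the floor, (100, 0, 5) mm in tray axes; same axes as the tray
- tin: open square aluminium tin, loose, 500 g, 160 x 160 mm and 40 mm high, walls and floor 4 mm; origin at the centre of the underside
- chest: open-topped green-painted wooden chest, fixed to the bench, 170 mm (its x) by 240 mm (its y), 90 mm high, walls 6 mm; origin at the centre of the underside, z up. The front wall (-x) faces the tray and carries the hasp; the lid hinges on the rim of the back wall (+x)
- lid (a joint): angle of the chest's lid: 0 = shut, about 1.57 = upright. Stiff: stays where it is left; must be pushed all the way down (about 4 N near its free edge). Panel 8 mm thick, 240 mm wide, reaching 176 mm from the hinge; at the middle of its free edge a steel lip, 50 mm wide, that hangs 47 mm down over the front wall when shut and carries a brass staple
- lid_hinge (a point): middle of the lid's hinge line, at (85, 0, 90) mm in chest axes, on the lid's underside; turns with the lid: x points from the free edge to the hinge, y is the hinge axis, z the normal of the outer face
- lid_edge (a point): middle of the lid's free edge on its outer (upper when shut) face, (-176, 0, 8) mm in the axes of lid_hinge; turns with the lid
- hasp (a joint): angle of the brass hasp about its upright hinge: 0 = fully home, flat along the chest's front wall, its slot over the staple on the lid's lip; about 1.57 = sticking straight out from the wall. Stiff: stays where it is left; under 1 N near its end moves it
- hasp_hinge (a point): centre of the hasp's upright hinge pin, at (-98, 50, 55) mm in chest axes; turns with the hasp: -y points along the strap to its free end, -x is the normal of the strap's outer face (push on this side to close), z up. From above it closes anticlockwise
- hasp_end (a point): free end of the hasp strap, 76 mm from the hinge; the strap is 26 mm tall (13 mm either side of this point) and 4 mm thick; turns with the hasp
- sanding_block: cork sanding block 50 x 90 x 30 mm, bystander; origin at the centre of its underside
- glue: glue jar, 60 mm in diameter, 130 mm tall, bystander; origin at the centre of its underside
- mallet: hammer 280 mm long, lying along its x, bystander

How it is judged:
On the way, in this order (a step that is already met when the one before it is completed fails the run):
1. every dark knob is in the tin (x of dark1 in the frame of tin between -0.079 and 0.079 m and y of dark1 in the frame of tin between -0.079 and 0.079 m and z of dark1 in the frame of tin between -0.005 and 0.04 m and x of dark2 in the frame of tin between -0.079 and 0.079 m and y of dark2 in the frame of tin between -0.079 and 0.079 m and z of dark2 in the frame of tin between -0.005 and 0.04 m and x of dark3 in the frame of tin between -0.079 and 0.079 m and y of dark3 in the frame of tin between -0.079 and 0.079 m and z of dark3 in the frame of tin between -0.005 and 0.04 m and x of dark4 in the frame of tin between -0.079 and 0.079 m and y of dark4 in the frame of tin between -0.079 and 0.079 m and z of dark4 in the frame of tin between -0.005 and 0.04 m and contact force between the fingers and dark1 below 0.1 N and contact force between the fingers and dark2 below 0.1 N and contact force between the fingers and dark3 below 0.1 N and contact force between the fingers and dark4 below 0.1 N), for 0.2 s.
2. the tray is lifted clear of the bench, roughly level, with every pale knob on it (x of pale1 in the frame of tray between -0.115 and 0.115 m and y of pale1 in the frame of tray between -0.09 and 0.09 m and z of pale1 in the frame of tray between -0.005 and 0.03 m and x of pale2 in the frame of tray between -0.115 and 0.115 m and y of pale2 in the frame of tray between -0.09 and 0.09 m and z of pale2 in the frame of tray between -0.005 and 0.03 m and x of pale3 in the frame of tray between -0.115 and 0.115 m and y of pale3 in the frame of tray between -0.09 and 0.09 m and z of pale3 in the frame of tray between -0.005 and 0.03 m and x of pale4 in the frame of tray between -0.115 and 0.115 m and y of pale4 in the frame of tray between -0.09 and 0.09 m and z of pale4 in the frame of tray between -0.005 and 0.03 m and x of pale5 in the frame of tray between -0.115 and 0.115 m and y of pale5 in the frame of tray between -0.09 and 0.09 m and z of pale5 in the frame of tray between -0.005 and 0.03 m and height (world z) of tray above 0.05 m and angle between tray's own z axis and vertical below 0.35 rad), for 0.2 s.
3. with the tray tipped nose-down and its open end over the chest, every pale knob has gone into the chest (x of pale1 in the frame of chest between -0.083 and 0.083 m and y of pale1 in the frame of chest between -0.118 and 0.118 m and z of pale1 in the frame of chest between -0.005 and 0.075 m and x of pale2 in the frame of chest between -0.083 and 0.083 m and y of pale2 in the frame of chest between -0.118 and 0.118 m and z of pale2 in the frame of chest between -0.005 and 0.075 m and x of pale3 in the frame of chest between -0.083 and 0.083 m and y of pale3 in the frame of chest between -0.118 and 0.118 m and z of pale3 in the frame of chest between -0.005 and 0.075 m and x of pale4 in the frame of chest between -0.083 and 0.083 m and y of pale4 in the frame of chest between -0.118 and 0.118 m and z of pale4 in the frame of chest between -0.005 and 0.075 m and x of pale5 in the frame of chest between -0.083 and 0.083 m and y of pale5 in the frame of chest between -0.118 and 0.118 m and z of pale5 in the frame of chest between -0.005 and 0.075 m and angle between tray's own z axis and vertical above 0.35 rad and height (world z) of tray above 0.05 m and x of tray_mouth in the frame of chest between -0.12 and 0.085 m and y of tray_mouth in the frame of chest between -0.12 and 0.12 m), for 0.05 s.
4. the lid is shut (value of joint lid below 0.05 rad), for 0.2 s.
5. the hasp is home over the staple (value of joint hasp below 0.08 rad), for 0.2 s.
At the end, for the whole second after the job is handed in: All dark knobs lie in the tin and the tin stands flat on the bench; all pale knobs lie in the chest; lid shut (under 0.05 rad) and hasp home (under 0.08 rad); the tray rests flat on the bench (underside within 12 mm of it, tilt under 0.1 rad), at rest (x of dark1 in the frame of tin between -0.079 and 0.079 m and y of dark1 in the frame of tin between -0.079 and 0.079 m and z of dark1 in the frame of tin between -0.005 and 0.04 m and x of dark2 in the frame of tin between -0.079 and 0.079 m and y of dark2 in the frame of tin between -0.079 and 0.079 m and z of dark2 in the frame of tin between -0.005 and 0.04 m and x of dark3 in the frame of tin between -0.079 and 0.079 m and y of dark3 in the frame of tin between -0.079 and 0.079 m and z of dark3 in the frame of tin between -0.005 and 0.04 m and x of dark4 in the frame of tin between -0.079 and 0.079 m and y of dark4 in the frame of tin between -0.079 and 0.079 m and z of dark4 in the frame of tin between -0.005 and 0.04 m and x of pale1 in the frame of chest between -0.083 and 0.083 m and y of pale1 in the frame of chest between -0.118 and 0.118 m and z of pale1 in the frame of chest between -0.005 and 0.075 m and x of pale2 in the frame of chest between -0.083 and 0.083 m and y of pale2 in the frame of chest between -0.118 and 0.118 m and z of pale2 in the frame of chest between -0.005 and 0.075 m and x of pale3 in the frame of chest between -0.083 and 0.083 m and y of pale3 in the frame of chest between -0.118 and 0.118 m and z of pale3 in the frame of chest between -0.005 and 0.075 m and x of pale4 in the frame of chest between -0.083 and 0.083 m and y of pale4 in the frame of chest between -0.118 and 0.118 m and z of pale4 in the frame of chest between -0.005 and 0.075 m and x of pale5 in the frame of chest between -0.083 and 0.083 m and y of pale5 in the frame of chest between -0.118 and 0.118 m and z of pale5 in the frame of chest between -0.005 and 0.075 m and value of joint lid below 0.05 rad and value of joint hasp below 0.08 rad and height (world z) of tray between -0.01 and 0.012 m and angle between each of tray, tin's own z axis and vertical below 0.1 rad and linear speed of tray below 0.02 m/s and height (world z) of tin below 0.012 m); the robot touches nothing.
It fails at once if a bystander (sanding block, glue jar, hammer) is moved by more than 40 mm (distance of any of sanding_block, glue, mallet from where it was at the start of the episode above 0.04 m).
Of pale1, pale2, pale3, pale4 only 2 to 4 are there at a start; the rules pass over those that are not, and their reading is None.
Of dark1, dark2, dark3, dark4 only 3 to 4 are there at a start; the rules pass over those that are not, and their reading is None.
At some moment in a run one of dark3, dark4, pale5, tin may be knocked a few centimetres aside while the robot is not near it.
It also fails if it takes over 200 s, if anything falls off the work surface, if the arm or the gripper's body presses on something with over 40 N, if the wrist force passes 120 N, or if a joint passes its speed limit or range.

## Robot

A 6-joint arm with a two-finger parallel gripper is mounted at the origin on the work surface. World frame = base frame: x ahead of the robot, y to its left, z up, the work surface at z = 0. Lengths are in m, angles in rad, forces in N, time in s.
With the tool pointing down it reaches from about 0.275 to 0.775 m from the base axis. Payload 14.6 kg.
Tool frame: the origin (TCP) lies at the very end of the fingers, on their centre line; the grasp point (between the pads) lies 19 mm behind it; z points along the fingers, y is the line along which they close (so a half turn about z gives the same grasp; the last joint's range is limited). The gripper opens to 85 mm and grips with 20 to 120 N. Pads are 22 mm wide; open, the fingers measure 114 mm over their backs; the gripper's body (76 mm by 85 mm) begins 54 mm behind the grasp point. The pads swing forward as they close: fully open they stand 13 mm farther back than shut.
Start: joints at [1.058, 0.263, -0.048, 1.259, 0, 1.415], TCP at [0.184, 0.492, 0.206] pointing down, gripper open.
Joint ranges: [-2.65, 2.65], [-0.89, 1.7], [-1.18, 1.37], [-2.13, 2.11], [-1.35, 1.29], [-3.14, 3.14]. Speed limits (rad/s): [1.89, 1.89, 2.57, 2.79, 3.14, 3.14].

## Interface

Orientations are given as a rotation vector (axis times angle).
In Python, from plant import arm, imaging gives the robot as it stands. The module is installed in compiled form; this text tells all that it offers.
- The arm moves only by the shell command python3 -m pendant 'ROWS' [FORCE]. ROWS is text: rows parted by semicolons, each of 7 numbers parted by spaces: the opening, from 0 (shut) to 1 (fully open), then the shift along the tool's x, y, z in cm, then the turn, a rotation vector about the tool's x, y, z in rad. A call has exactly 5 rows; each row is the pose to reach, as a shift and turn from the pose commanded when the call began, along the tool's axes at that moment; what a row does not reach only later rows make up. A row lasts 1/12 s, in which the tool goes at most 41.7 mm and 7.16 degrees, less where a joint would pass 70% of its speed; a pose out of reach is approached as far as the arm can. A call with a gripper value outside its range is refused whole. The fingers move at their own pace and stop on an object; FORCE is the grip in N (left out, the last holds). Time passes only in rows, so rows that repeat a pose let the fingers close, or fill a call up. It gives the time, the measured TCP pose, the force, the opening and the grip force at its end, in the units of the state.
- arm.get_state(): the state, without advancing time (a new reading comes with each control period).
- imaging.read_camera(name): name is "scene" or "top" or "wrist"; returns a dict with "frame" (420x560x3 uint8, red, green, blue), "depth" (420x560 float32, m along the optical axis (not along the pixel's ray), 0 where there is no reading), "vfov" (degrees; the focal length in pixels is half the picture's height over the tangent of half this angle, whatever the lens; pixels are square), "cx", "cy" (the principal point, pixels), "R" (3x3) and "t" (3): a world point X has camera coordinates R X + t. Camera axes: x right, y down, z forward; pixel columns grow to the right and rows downward; lengths in m; the calibration is good to about 2 mm. A picture is of the moment at which its call begins.
- arm.sign_off(): hands the job in; it is judged then, once.
The state is a dict: "t": time; "joint_positions": joint angles; "dq": joint speeds; "joint_efforts": joint torques, N m; "tool_pos": TCP position; "tool_rot": TCP orientation; "force": force on the tool from outside, world axes, zero at the start; "wrist_torque": the same for the moment, N m; "gripper_width": finger opening in m; "finger_force": force on a finger pad.
Only numpy, scipy, OpenCV 4.12 (cv2) and the standard library are available. Lean on these libraries where they do the work, as an engineer would, in place of code of your own. Each camera call takes 0.05 s, during which the arm holds its last target. There are 200 camera calls.

## Working session

There is one attempt and no reset: what is moved stays moved. The work goes in short steps, Python scripts to look and compute and a shell command to move; the robot and the scene stay as the last step left them, time stands still between calls to the robot, and variables do not carry over. Pictures are saved under pics/ and viewed, at most 14 in all, crops included, and the job is handed in when it is done.

```bash
mkdir -p pics
cat > h.py <<'E'
import numpy as np, cv2
from plant import arm, imaging
from scipy.spatial.transform import Rotation as Ro
def cam(n):
    d=imaging.read_camera(n); d['f']=210/np.tan(np.radians(d['vfov'])/2); return d
def save(d,p): cv2.imwrite('pics/'+p,d['frame'][:,:,::-1])
def cloud(d):
    v,u=np.mgrid[0:420,0:560]; z=d['depth']
    c=np.stack([(u-d['cx'])/d['f']*z,(v-d['cy'])/d['f']*z,z],-1)
    P=(c-d['t'])@d['R']; P[z==0]=np.nan; return P
def proj(d,X):
    c=d['R']@np.array(X)+d['t']; return d['f']*c[0]/c[2]+d['cx'],d['f']*c[1]/c[2]+d['cy']
def st():
    s=arm.get_state(); print('t',round(s['t'],2),'p',np.round(s['tool_pos'],4),'r',np.round(s['tool_rot'],3),'q',np.round(s['joint_positions'],2),'F',np.round(s['force'],1),'w',round(s['gripper_width'],4),'ff',s['finger_force']); return s
def rows(target,rot=None):
    """shift in cm along the tool axes (and turn rotvec) to target"""
    s=arm.get_state(); R=Ro.from_rotvec(s['tool_rot'])
    d=R.inv().apply(np.array(target)-s['tool_pos'])*100
    r=(R.inv()*Ro.from_rotvec(rot)).as_rotvec() if rot is not None else np.zeros(3)
    print('shift cm',np.round(d,2),'n',np.round(np.linalg.norm(d)/4.17,1),'turn',np.round(r,3),'n',np.round(np.degrees(np.linalg.norm(r))/7.16,1))
E
python3 - <<'E'
from h import *
a=cam('scene');b=cam('top');save(a,'s0.png');save(b,'t0.png')
for d in(a,b): print(d['R'].round(3).tolist(),d['t'].round(3),d['f'],d['cx'],d['cy'])
st()
E
```

```text
[[0.742, 0.67, -0.008], [0.509, -0.572, -0.643], [-0.436, 0.473, -0.766]] [-0.439 -0.26   1.768] 499.99718913484617 279.59169179435713 206.95757421786286
[[0.015, -1.0, -0.026], [-0.995, -0.012, -0.1], [0.099, 0.027, -0.995]] [0.008 0.608 1.005] 433.82773874763336 278.9694588020842 207.2307200627574
t 0.1 p [0.1837 0.4915 0.2061] r [-5.590e-01 -3.091e+00  1.000e-03] q [ 1.06  0.26 -0.05  1.26 -0.    1.42] F [-0.6  0.1 -0. ] w 0.0854 ff 0.0
```

View pics/s0.png

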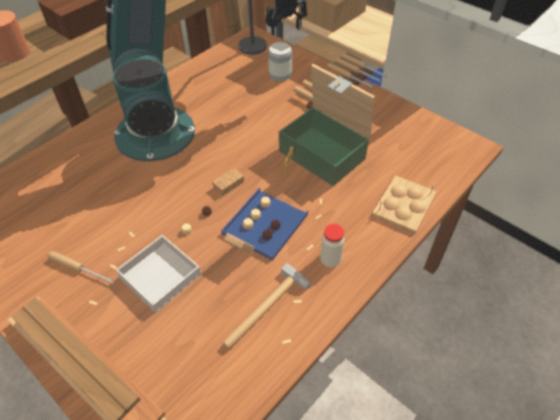

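View pics/t0.png

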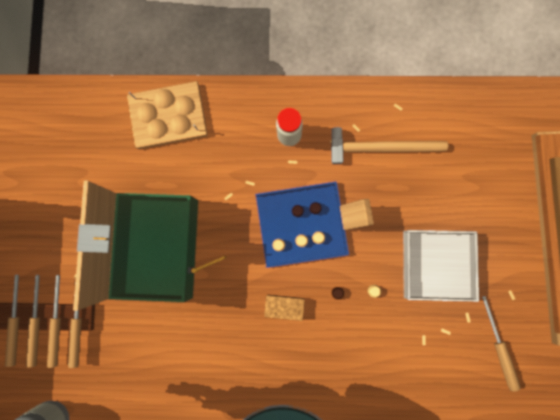

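The top view (up = +x, right = −y) shows the tray around (303,225), with its open end to the left. On it are pale knobs at (279,245), (302,241) and (319,238), and dark knobs at (298,211) and (316,208). On the bench there is a dark knob at (338,293) and a pale one at (374,292). The tin is at (441,266), the chest at (153,247), the hasp points out at (207,265), and the cork block is at (285,308). The scene view agrees: 3 dark and 4 pale knobs.

```bash
cat >> h.py <<'E'
def knobs(d,P):
    """dark and pale blobs: median xy of the top, height"""
    hsv=cv2.cvtColor(d['frame'],cv2.COLOR_RGB2HSV).astype(int); H,S,V=hsv[...,0],hsv[...,1],hsv[...,2]
    z=P[...,2]; ok=(z>.008)&(z<.06)&(P[...,1]>-.6)&(P[...,1]<.6)&(P[...,0]>.2)&(P[...,0]<.8)
    out={}
    for n,m in(('dark',(V<75)&(H<25)),('pale',(V>170)&(S>50)&(S<130)&(H<35)&(H>10))):
        k,l,s,c=cv2.connectedComponentsWithStats((m&ok).astype(np.uint8))
        for i in range(1,k):
            if 50<s[i,4]<600:
                p=P[l==i]; q=p[p[:,2]>np.percentile(p[:,2],50)-.006]
                print(n,c[i].round(),s[i,4],'xy',((q.min(0)+q.max(0))/2).round(4)[:2],np.median(q,0).round(4),'ztop',np.percentile(p[:,2],90).round(4))
def rect(P,m,name):
    r=cv2.minAreaRect(P[m][:,:2].astype(np.float32)*1000); print(name,np.round(r[0],1),np.round(r[1],1),round(r[2],2),'z',np.nanpercentile(P[m][:,2],[2,50,98]).round(4))
E
python3 - <<'E'
from h import *
for n in('top','scene'):
    d=cam(n);P=cloud(d);print(n);knobs(d,P)
    hsv=cv2.cvtColor(d['frame'],cv2.COLOR_RGB2HSV).astype(int);H,S,V=hsv[...,0],hsv[...,1],hsv[...,2]
    z=P[...,2];box=lambda x0,x1,y0,y1:(P[...,0]>x0)&(P[...,0]<x1)&(P[...,1]>y0)&(P[...,1]<y1)
    op=lambda m:cv2.morphologyEx(m.astype(np.uint8),cv2.MORPH_OPEN,np.ones((3,3)))>0
    blue=op((H>100)&(H<130)&(S>120)&(z<.06)&(z>-.01)&box(.2,.8,-.3,.3)); rect(P,blue,'tray');
    rim=(H>100)&(H<130)&(S>120)&(z<.06)&(z>.013)&box(.2,.8,-.3,.3);rect(P,rim,'rim')
    gr=op((H>60)&(H<95)&(S>60)&(z>.083)&(z<.097)&box(.2,.8,.1,.6)); rect(P,gr,'chestrim')
    tn=(S<70)&(z>.03)&(z<.05)&box(.2,.8,-.6,-.1); 
    if n=='top': tn[:,:390]=0;tn[:,490:]=0
    rect(P,op(tn),'tin rim')
    hd=(z>.03)&(z<.14)&(S>50)&(H<35)&box(.3,.65,-.25,-.1); 
    if n=='top': rect(P,op(hd),'handle'); hi=P[op(hd)&(z>.085)]; print('handle top',hi.min(0),hi.max(0))
    lid=op((z>.12)&(z<.32)&box(.25,.7,.3,.6)); rect(P,lid,'lid'); 
    hp=(H>10)&(H<35)&(z>.035)&(z<.08)&box(.3,.65,.1,.3); rect(P,op(hp),'hasp')
    pp=P[hp]; print('hasp far',pp[np.argmin(pp[:,1])])
E
```

```text
top
dark [315. 208.] 71 xy [ 0.6077 -0.0713] [ 0.6077 -0.07    0.0267] ztop 0.0285
dark [297. 211.] 68 xy [ 0.6009 -0.0283] [ 0.601  -0.0272  0.027 ] ztop 0.0288
dark [ 41. 316.] 173 xy [0.3408 0.5784] [0.3408 0.5792 0.0205] ztop 0.0226
dark [ 63. 318.] 116 xy [0.3409 0.5249] [0.3334 0.5276 0.0201] ztop 0.0226
dark [ 84. 319.] 86 xy [0.3373 0.4748] [0.3338 0.4768 0.0203] ztop 0.023
pale [318. 237.] 104 xy [ 0.5385 -0.0767] [ 0.5383 -0.0775  0.0258] ztop 0.0286
pale [301. 240.] 103 xy [ 0.5297 -0.0374] [ 0.5306 -0.0373  0.026 ] ztop 0.0287
pale [278. 245.] 102 xy [0.5193 0.0172] [0.5182 0.0171 0.0262] ztop 0.029
pale [374. 291.] 74 xy [ 0.4138 -0.2092] [ 0.4137 -0.2101  0.0212] ztop 0.0231
pale [447. 300.] 80 xy [ 0.3981 -0.3729] [ 0.3984 -0.3676  0.0393] ztop 0.0411
pale [490. 321.] 51 xy [ 0.3489 -0.482 ] [ 0.3463 -0.481   0.0136] ztop 0.0166
tray [569.5 -37.7] [173.3 194.1] 9.68 z [0.0007 0.0048 0.0172]
rim [569.9 -40.1] [173.6 188.9] 9.87 z [0.0133 0.0172 0.0216]
chestrim [498.9 223.8] [  7.  116.1] 88.72 z [0.0847 0.0898 0.0933]
tin rim [ 477.5 -363.7] [161.5 155.8] 89.68 z [0.03
[... 688 characters left out ...]
 0.5306 -0.0421  0.0273] ztop 0.0306
pale [248. 222.] 61 xy [ 0.5382 -0.0815] [ 0.5392 -0.0821  0.0275] ztop 0.0308
pale [186. 227.] 77 xy [ 0.413 -0.213] [ 0.4133 -0.2149  0.0211] ztop 0.0253
pale [156. 252.] 131 xy [ 0.4737 -0.3647] [ 0.3988 -0.303   0.0408] ztop 0.044
pale [ 72. 263.] 295 xy [ 0.2961 -0.5058] [ 0.2535 -0.5138  0.0249] ztop 0.0282
tray [0. 0.] [0. 0.] 0.0 z nan
rim [0. 0.] [0. 0.] 0.0 z nan
chestrim [0. 0.] [0. 0.] 0.0 z nan
tin rim [ 475.3 -368.6] [152.2 164.6] 89.51 z [0.0303 0.0371 0.0446]
lid [508.9 354.8] [ 74.9 244.2] 89.53 z [0.124  0.2026 0.2728]
hasp [469.6 185.7] [ 24.1 108.3] 32.28 z [0.0419 0.0631 0.0744]
hasp far [0.48945707 0.13421717 0.07240613]
  return np.nanmean(a, axis, out=out, keepdims=keepdims)
```

```bash
cat >> h.py <<'E'
def down(a):
    a=np.radians(a); y=np.array([np.cos(a),np.sin(a),0]); z=np.array([0,0,-1.]); return Ro.from_matrix(np.stack([np.cross(y,z),y,z],1)).as_rotvec()
def look(n,pic=None):
    d=cam(n);P=cloud(d);knobs(d,P)
    if pic: save(d,pic)
    return d,P
E
sed -i 's/(V<75)&(H<25)/(V<80)\&((H<30)|(H>165))/' h.py
python3 - <<'E'
from h import *
d,P=look('top')
m=(d['frame'].sum(2)<200);m[:, :325]=0;m[:,352:]=0;m[:280]=0;m[306:]=0
print(P[m].min(0),P[m].max(0),np.median(P[m],0),m.sum())
rows([.32,.15,.22],down(9.7)); rows([.606,-.071,.12],down(9.7))
print(Ro.from_rotvec(arm.get_state()['tool_rot']).as_matrix().round(3))
E
```

```text
dark [315. 208.] 87 xy [ 0.6088 -0.0702] [ 0.6076 -0.0701  0.0261] ztop 0.0277
dark [297. 210.] 83 xy [ 0.6011 -0.0283] [ 0.6021 -0.0272  0.026 ] ztop 0.0282
dark [339. 292.] 56 xy [ 0.4088 -0.1261] [ 0.4122 -0.1278  0.0208] ztop 0.0239
dark [ 41. 316.] 193 xy [0.3408 0.5798] [0.3394 0.5794 0.0203] ztop 0.0229
dark [ 63. 319.] 133 xy [0.341  0.5254] [0.3328 0.5274 0.0201] ztop 0.0226
dark [ 84. 320.] 109 xy [0.3382 0.4753] [0.332 0.476 0.02 ] ztop 0.0225
pale [318. 237.] 107 xy [ 0.5385 -0.0768] [ 0.5384 -0.0776  0.0255] ztop 0.028
pale [301. 240.] 103 xy [ 0.5297 -0.0374] [ 0.5306 -0.0374  0.026 ] ztop 0.0286
pale [278. 245.] 102 xy [0.5193 0.0172] [0.5182 0.0172 0.0256] ztop 0.0285
pale [429. 294.] 140 xy [ 0.3987 -0.3619] [ 0.3985 -0.3569  0.0394] ztop 0.0414
pale [374. 291.] 74 xy [ 0.4138 -0.2091] [ 0.4137 -0.21    0.0212] ztop 0.0241
[nan nan nan] [nan nan nan] [nan nan nan] 126
shift cm [-24.72 -27.23  -1.36] n 8.8 turn [-0.     0.     1.044] n 8.4
shift cm [-59.25 -37.91   8.64] n 17.0 turn [-0.     0.     1.044] n 8.4
[[-0.937  0.35  -0.   ]
 [ 0.35   0.937 -0.   ]
 [ 0.    -0.    -1.   ]]
```

```bash
python3 -m pendant '0.6 -2.5 -2.7 -0.5 0 0 0.1;0.6 -5 -5.4 -0.6 0 0 0.2;0.6 -7.5 -8.2 -0.7 0 0 0.3;0.6 -10 -10.9 -0.8 0 0 0.4;0.6 -12.4 -13.6 -1 0 0 0.5' 40
python3 -c "
from h import *
rows([.32,.15,.22],down(9.7)); rows([.47,.03,.14],down(9.7))"
```

```text
t: 0.67
tool_pos: [0.2524, 0.3193, 0.2164]
tool_rot: [1.313, 2.854, -0.0]
force: [1.5, 0.1, -0.1]
gripper_width: 0.0513
finger_force: 0.0
shift cm [-17.25  -5.89  -0.36] n 4.4 turn [-0.     0.     0.539] n 4.3
shift cm [-36.12  -2.31   7.64] n 8.9 turn [-0.     0.     0.539] n 4.3
```

```bash
python3 -m pendant '0.6 -3.5 -1.2 0 0 0 0.11;0.6 -7 -2.4 0 0 0 0.22;0.6 -10.4 -3.6 0 0 0 0.33;0.6 -14 -4.8 0 0 0 0.44;0.6 -17.3 -5.9 0 0 0 0.539'
python3 -c "
from h import *
rows([.606,-.071,.10],down(9.7))"
```

```text
t: 1.08
tool_pos: [0.3211, 0.1496, 0.2166]
tool_rot: [2.026, 2.4, 0.001]
force: [1.4, -0.1, 0.6]
gripper_width: 0.0511
finger_force: 0.0
shift cm [-26.53  24.38  11.68] n 9.1 turn [ 0.001  0.    -0.001] n 0.0
```

```bash
python3 -m pendant '0.6 -2.7 2.5 1 0 0 0;0.6 -5.3 4.9 2.2 0 0 0;0.6 -8 7.3 3.5 0 0 0;0.6 -10.7 9.8 4.6 0 0 0;0.6 -13.3 12.2 5.8 0 0 0'
python3 -m pendant '0.6 -2.7 2.5 1 0 0 0;0.6 -5.3 4.9 2.2 0 0 0;0.6 -8 7.3 3.5 0 0 0;0.6 -10.7 9.8 4.6 0 0 0;0.6 -13.2 12.2 5.8 0 0 0'
python3 -c "
from h import *
d,P=look('wrist','w1.png');print(proj(d,[.608,-.071,.027]),proj(d,[.601,-.028,.027]))
rows([.608,-.071,.01],down(9.7))"
```

```text
t: 1.5
tool_pos: [0.4654, 0.04, 0.158]
tool_rot: [2.021, 2.405, 0.0]
force: [-0.0, 1.6, 0.1]
gripper_width: 0.0512
finger_force: 0.0
t: 1.92
tool_pos: [0.6084, -0.0688, 0.0996]
tool_rot: [-2.02, -2.406, 0.0]
force: [-0.3, -0.5, -0.2]
gripper_width: 0.0514
finger_force: 0.0
dark [286. 162.] 147 xy [ 0.6035 -0.0308] [ 0.6085 -0.0329  0.0236] ztop 0.0265
dark [285. 205.] 179 xy [ 0.6103 -0.0722] [ 0.6084 -0.067   0.0225] ztop 0.0261
dark [ 62. 226.] 251 xy [ 0.4166 -0.1261] [ 0.4196 -0.1244  0.0135] ztop 0.0178
pale [523. 138.] 224 xy [0.7805 0.0188] [0.7825 0.02   0.037 ] ztop 0.0496
pale [ 43. 374.] 127 xy [ 0.4009 -0.2868] [ 0.4007 -0.2859  0.0319] ztop 0.0387
pale [401. 390.] 382 xy [ 0.763  -0.2457] [ 0.7632 -0.2445  0.0248] ztop 0.0257
(np.float64(281.931523683859), np.float64(209.5137059667097)) (np.float64(282.6050380356577), np.float64(156.73179429906378))
shift cm [ 0.17 -0.36  8.66] n 2.1 turn [-0.001  0.001  0.002] n 0.0
```

View pics/w1.png

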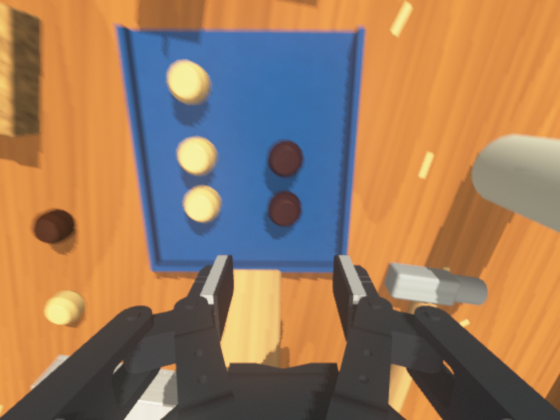

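The wrist view shows the target dark knob at (285,208), centred between the fingers, with the other dark knob at (286,158) and the pale ones to its left. I'm descending and gripping.

```bash
python3 -m pendant '0.6 0.15 -0.2 3 0 0 0;0.6 0.15 -0.2 6 0 0 0;0.6 0.15 -0.2 8.8 0 0 0;0.1 0.15 -0.2 8.8 0 0 0;0 0.15 -0.2 8.8 0 0 0' 30
python3 -m pendant '0 0 0 0 0 0 0;0 0 0 0 0 0 0;0 0 0 -3 0 0 0;0 0 0 -6 0 0 0;0 0 0 -9 0 0 0' 
python3 -c "
from h import *
rows([.50,-.325,.10],down(9.7));rows([.50,-.325,.02],down(9.7))"
```

```text
t: 2.38
tool_pos: [0.604, -0.0659, 0.012]
tool_rot: [-2.019, -2.404, 0.002]
force: [-0.2, -0.6, 0.8]
gripper_width: 0.0282
finger_force: 0.0
t: 2.8
tool_pos: [0.6051, -0.0661, 0.1053]
tool_rot: [2.019, 2.405, 0.001]
force: [1.2, -1.0, 0.6]
gripper_width: 0.0002
finger_force: 0.0
shift cm [-23.68 -14.83   0.52] n 6.7 turn [0.001 0.001 0.005] n 0.0
shift cm [-23.67 -14.84   8.52] n 7.0 turn [0.001 0.001 0.005] n 0.0
```

```bash
python3 -m pendant '0.6 0 0 0 0 0 0;0.6 0 0 0 0 0 0;0.6 0 0 0 0 0 0;0.6 0 0 0 0 0 0;0.6 0 0 0 0 0 0'
python3 -c "
from h import *
s=st()
d,P=look('wrist','w2.png');
s=st();rows([.608,-.071,.01],down(9.7))"
```

```text
t: 3.22
tool_pos: [0.6044, -0.066, 0.1019]
tool_rot: [-2.019, -2.405, 0.001]
force: [0.6, -0.1, 0.3]
gripper_width: 0.0509
finger_force: 0.0
t 3.22 p [ 0.6044 -0.066   0.1019] r [-2.019e+00 -2.405e+00  1.000e-03] q [-0.24  0.45 -0.04  1.08 -0.    1.15] F [ 0.6 -0.1  0.3] w 0.0509 ff 0.0
dark [287. 162.] 196 xy [ 0.6017 -0.0288] [ 0.5986 -0.0288  0.0242] ztop 0.0264
dark [286. 207.] 219 xy [ 0.6086 -0.0709] [ 0.6036 -0.0674  0.0225] ztop 0.0257
dark [ 66. 228.] 330 xy [ 0.414  -0.1254] [ 0.4187 -0.1245  0.0144] ztop 0.0196
pale [538. 140.] 55 xy [0.7897 0.0218] [0.7859 0.0215 0.0378] ztop 0.0449
pale [402. 392.] 378 xy [ 0.7637 -0.2459] [ 0.7624 -0.2456  0.0249] ztop 0.0257
t 3.27 p [ 0.6045 -0.066   0.1018] r [-2.019e+00 -2.405e+00  1.000e-03] q [-0.24  0.45 -0.04  1.08  0.    1.15] F [-0.4 -0.9  0. ] w 0.0515 ff 0.0
shift cm [-0.56  0.27  9.18] n 2.2 turn [-0.001 -0.001  0.005] n 0.0
```

View pics/w2.png

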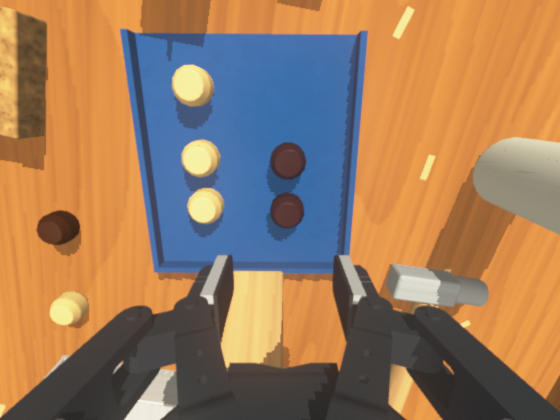

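Nothing moved: the knobs are still at (287,210) and (288,160), so the first grip missed. I'm checking the pose against the picture.

```bash
python3 -c "
from h import *
d=cam('wrist');s=arm.get_state();R=Ro.from_rotvec(s['tool_rot']).as_matrix();p=s['tool_pos'];w=s['gripper_width']/2
for k in(0,-.019): print([np.round(proj(d,p+R@np.array([0,a,k])),0).tolist() for a in(-w,0,w)])
C=-d['R'].T@d['t'];print('cam',C,R.T@(C-p), (d['R']@R).round(3).tolist())
P=cloud(d)
for a,b in((215,275),(347,275),(222,258),(340,258)): print(a,b,(R.T@(P[b,a]-p)).round(4))
t=cam('top');Pt=cloud(t);print(proj(t,p))
save(t,'t2.png')"
```

```text
[[240.0, 245.0], [283.0, 245.0], [326.0, 245.0]]
[[235.0, 261.0], [283.0, 261.0], [331.0, 261.0]]
cam [0.5908466  0.01215077 0.26877765] [ 7.94741629e-02 -1.25085139e-04 -1.66887396e-01] [[0.001, 1.0, 0.0], [-0.95, 0.001, -0.314], [-0.314, -0.0, 0.95]]
215 275 [ 0.0097 -0.0295 -0.0501]
347 275 [ 0.0102  0.0275 -0.0508]
222 258 [ 0.0102 -0.0292 -0.0353]
340 258 [ 0.011   0.027  -0.0367]
(np.float64(315.12074774752216), np.float64(205.99135967913813))
```

View pics/t2.png

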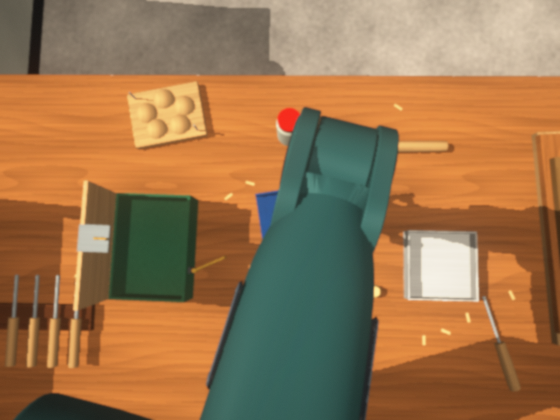

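The top view only shows the arm covering the tray; the tin is unmoved at (441,266). In the wrist view the finger ends appear to sit behind the stated TCP, so I'm measuring them open and shut.

```bash
cat > tip.py <<'E'
from h import *
d=cam('wrist');s=arm.get_state();R=Ro.from_rotvec(s['tool_rot']).as_matrix();Q=(cloud(d)-s['tool_pos'])@R
m=(abs(Q[...,1])<.06)&(abs(Q[...,0])<.03)&(Q[...,2]>-.08)&(Q[...,2]<.03)
q=Q[m];print('w',s['gripper_width'],'z pct',np.percentile(q[:,2],[50,90,98,99.5,100]).round(4),m.sum())
t=q[q[:,2]>np.percentile(q[:,2],95)];print('tip x',t[:,0].min().round(4),t[:,0].max().round(4),'y',t[:,1].min().round(4),t[:,1].max().round(4))
E
python3 tip.py
python3 -m pendant '0 0 0 0 0 0 0;0 0 0 0 0 0 0;0 0 0 0 0 0 0;0 0 0 0 0 0 0;0 0 0 0 0 0 0'
python3 tip.py;python3 -c "
from h import *
save(cam('wrist'),'w3.png')"
```

```text
w 0.05081068706065859 z pct [-0.065  -0.04   -0.0323 -0.029  -0.0272] 7153
tip x -0.0117 0.011 y -0.0382 0.0372
t: 3.83
tool_pos: [0.6049, -0.0661, 0.1025]
tool_rot: [-2.02, -2.406, -0.0]
force: [0.1, -0.2, -0.0]
gripper_width: -0.0001
finger_force: 0.0
w 0.00014840093887530725 z pct [-0.0717 -0.0434 -0.033  -0.03   -0.028 ] 7419
tip x 0.0053 0.0108 y -0.0134 0.0135
```

View pics/w3.png

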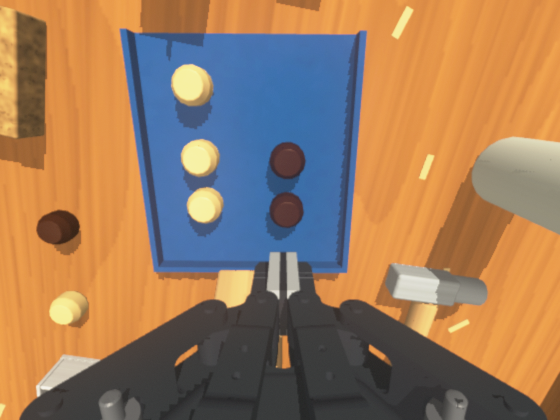

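The shut fingertips appear at (285,252). That puts them about 28 mm behind the reported TCP, which explains the miss. I'm re-centring, going down and measuring the tip height near the knob.

```bash
python3 -m pendant '0.6 -0.5 0.3 0 0 0 0;0.6 -0.5 0.3 3 0 0 0;0.6 -0.5 0.3 6 0 0 0;0.6 -0.5 0.3 8 0 0 0;0.6 -0.5 0.3 9 0 0 0'
python3 tip.py;python3 -c "
from h import *
st();d=cam('wrist');save(d,'w4.png')"
```

```text
t: 4.35
tool_pos: [0.6076, -0.0705, 0.0099]
tool_rot: [-2.018, -2.404, 0.002]
force: [0.5, -0.4, 0.3]
gripper_width: 0.0516
finger_force: 0.0
w 0.05105738919471965 z pct [0.0038 0.0054 0.0059 0.0063 0.007 ] 22816
tip x -0.0296 0.03 y -0.0599 0.0531
t 4.4 p [ 0.6073 -0.0704  0.0094] r [-2.018 -2.403  0.003] q [-0.25  0.53 -0.18  0.87 -0.    1.15] F [-1.3  0.8 -1.7] w 0.0511 ff 0.0
```

View pics/w4.png

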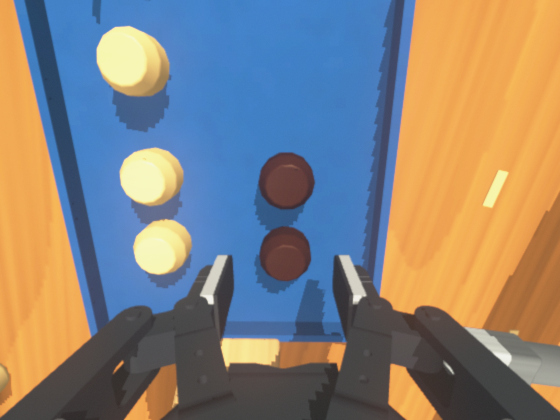

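The dark knob sits at (285,253), between fingers whose tips are still above it. I'm going 27 mm lower and gripping.

```bash
python3 -m pendant '0.6 0 0 0.8 0 0 0;0.6 0 0 1.6 0 0 0;0.6 0 0 2.1 0 0 0;0.6 0 0 2.5 0 0 0;0.6 0 0 2.7 0 0 0'
python3 -m pendant '0 0 0 0 0 0 0;0 0 0 0 0 0 0;0 0 0 0 0 0 0;0 0 0 0 0 0 0;0 0 0 0 0 0 0' 30
```

```text
t: 4.87
tool_pos: [0.6086, -0.0705, -0.0149]
tool_rot: [-2.02, -2.406, 0.0]
force: [-0.7, 0.1, -0.1]
gripper_width: 0.0511
finger_force: 0.0
t: 5.28
tool_pos: [0.6089, -0.0706, -0.0142]
tool_rot: [2.02, 2.406, 0.0]
force: [-0.0, 0.0, 2.0]
gripper_width: 0.0287
finger_force: 29.7
```

```bash
python3 -m pendant '0 0 0 -3 0 0 0;0 0 0 -6 0 0 0;0 0 0 -8 0 0 0;0 -3.2 -2.5 -8.5 0 0 0;0 -6.4 -5 -8.5 0 0 0'
python3 -m pendant '0 -3.2 -2.5 0 0 0 0;0 -6.4 -4.9 0 0 0 0;0 -9.6 -7.4 0 0 0 0;0 -12.8 -9.8 0 0 0 0;0 -16 -12.2 0 0 0 0'
python3 -c "
from h import *
st();rows([.477,-.32,-.008],down(9.7));d=cam('top');P=cloud(d);z=P[...,2];f=d['frame'];S=cv2.cvtColor(f,cv2.COLOR_RGB2HSV)[...,1]
m=(S<70)&(z>.03)&(z<.05);m[:,:390]=0;m[:,490:]=0;rect(P,cv2.morphologyEx(m.astype(np.uint8),cv2.MORPH_OPEN,np.ones((3,3)))>0,'tin')"
```

```text
t: 5.7
tool_pos: [0.5717, -0.1422, 0.0724]
tool_rot: [2.014, 2.407, 0.002]
force: [0.9, -1.3, -0.5]
gripper_width: 0.0283
finger_force: 29.8
t: 6.12
tool_pos: [0.4769, -0.3225, 0.0707]
tool_rot: [2.02, 2.406, -0.0]
force: [0.7, -0.5, -0.2]
gripper_width: 0.0283
finger_force: 29.8
t 6.12 p [ 0.4769 -0.3225  0.0707] r [ 2.02   2.406 -0.   ] q [-0.74  0.42 -0.19  0.96 -0.    0.66] F [ 0.7 -0.5 -0.2] w 0.0283 ff 29.797315299510956
shift cm [0.25 0.05 7.87] n 1.9 turn [0.    0.    0.005] n 0.0
tin [ 513.6 -329.5] [109.7 221.4] 42.2 z [0.0304 0.0382 0.0421]
```

```bash
python3 -m pendant '0 0 0 3 0 0 0;0 0 0 6 0 0 0;0 0 0 7.8 0 0 0;0 0 0 7.8 0 0 0;0.55 0 0 7.8 0 0 0'
python3 -m pendant '0.55 0 0 0 0 0 0;0.55 0 0 0 0 0 0;0.55 0 0 -3 0 0 0;0.55 0 0 -6 0 0 0;0.55 0 0 -9 0 0 0'
python3 -c "
from h import *
st();rows([.602,-.0285,.08],down(9.7));look('wrist','w5.png')"
```

```text
t: 6.58
tool_pos: [0.4778, -0.3206, -0.0076]
tool_rot: [-2.019, -2.405, -0.0]
force: [-0.6, -0.6, 0.9]
gripper_width: 0.0394
finger_force: 0.0
t: 7.0
tool_pos: [0.4782, -0.3209, 0.0848]
tool_rot: [2.019, 2.406, -0.0]
force: [0.8, -0.3, 0.2]
gripper_width: 0.0471
finger_force: 0.0
t 7.0 p [ 0.4782 -0.3209  0.0848] r [ 2.019  2.406 -0.   ] q [-0.73  0.41 -0.16  1.   -0.    0.66] F [ 0.8 -0.3  0.2] w 0.0471 ff 0.0
shift cm [26.65 17.26  0.47] n 7.6 turn [0.001 0.001 0.005] n 0.0
dark [282. 203.] 349 xy [ 0.4771 -0.3206] [ 0.4754 -0.3136  0.0213] ztop 0.024
```

View pics/w5.png

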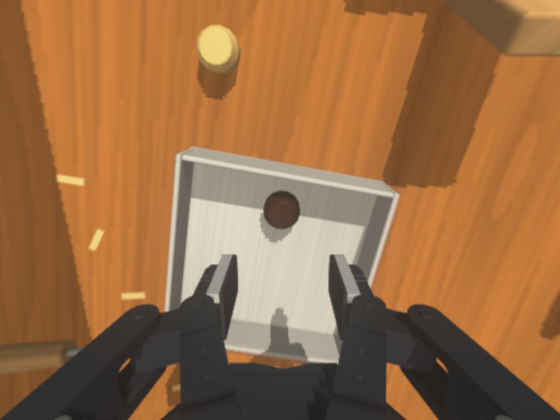

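The first dark knob is in the tin at (282,208). Next is the second tray dark knob.

```bash
python3 -m pendant '0.58 3.3 2.1 -1 0 0 0;0.58 6.6 4.3 -1.5 0 0 0;0.58 10 6.5 -1.5 0 0 0;0.58 13.3 8.6 -1.5 0 0 0;0.58 16.6 10.7 -1.5 0 0 0'
python3 -m pendant '0.58 3.3 2.2 0 0 0 0;0.58 6.7 4.4 0 0 0 0;0.58 10 6.5 1 0 0 0;0.58 10 6.5 3 0 0 0;0.58 10 6.5 3 0 0 0'
python3 -c "
from h import *
look('wrist');st();rows([.602,-.0285,-.0147],down(9.7))"
```

```text
t: 7.47
tool_pos: [0.5557, -0.1372, 0.0989]
tool_rot: [2.019, 2.404, 0.001]
force: [0.9, 0.2, -0.1]
gripper_width: 0.0493
finger_force: 0.0
t: 7.88
tool_pos: [0.6009, -0.0269, 0.0657]
tool_rot: [-2.015, -2.408, 0.002]
force: [-1.1, -0.7, -0.4]
gripper_width: 0.0499
finger_force: 0.0
dark [283. 218.] 240 xy [ 0.6014 -0.0295] [ 0.5985 -0.0267  0.0223] ztop 0.0256
dark [ 43. 286.] 392 xy [ 0.4128 -0.1246] [ 0.4189 -0.1232  0.0133] ztop 0.0193
pale [422. 410.] 285 xy [ 0.7614 -0.1873] [ 0.7584 -0.1881  0.0237] ztop 0.0246
t 7.93 p [ 0.6008 -0.0284  0.0671] r [-2.017e+00 -2.407e+00  2.000e-03] q [-0.18  0.47 -0.12  0.99 -0.    1.21] F [-0.9  0.2 -0. ] w 0.0497 ff 0.0
shift cm [-0.04  0.13  8.18] n 2.0 turn [-0.002 -0.     0.006] n 0.1
```

```bash
python3 -m pendant '0.58 0 0.1 3 0 0 0;0.58 0 0.1 6 0 0 0;0.58 0 0.1 8.2 0 0 0;0.58 0 0.1 8.2 0 0 0;0 0 0.1 8.2 0 0 0'
python3 -m pendant '0 0 0 0 0 0 0;0 0 0 0 0 0 0;0 0 0 0 0 0 0;0 0 0 -3 0 0 0;0 0 0 -6 0 0 0'
python3 -m pendant '0 -1 -1.5 -3 0 0 0;0 -4.2 -3.3 -4 0 0 0;0 -7.8 -5 -4 0 0 0;0 -11.2 -6.6 -4 0 0 0;0 -14.6 -8.4 -4 0 0 0'
python3 -m pendant '0 -3.3 -2 0 0 0 0;0 -6.7 -4 0 0 0 0;0 -10 -6 0 0 0 0;0 -13.4 -8 0 0 0 0;0 -16.6 -9.6 0 0 0 0'
python3 -c "
from h import *
st();rows([.477,-.368,-.008],down(9.7))"
```

```text
t: 8.35
tool_pos: [0.6022, -0.03, -0.0135]
tool_rot: [-2.022, -2.404, 0.0]
force: [-0.3, -0.2, 0.7]
gripper_width: 0.0387
finger_force: 0.0
t: 8.77
tool_pos: [0.6017, -0.029, 0.0465]
tool_rot: [-2.019, -2.405, 0.001]
force: [1.0, -0.1, 0.9]
gripper_width: 0.0286
finger_force: 29.8
t: 9.18
tool_pos: [0.545, -0.1891, 0.0872]
tool_rot: [2.018, 2.405, 0.001]
force: [1.3, 0.2, -0.1]
gripper_width: 0.029
finger_force: 29.8
t: 9.6
tool_pos: [0.478, -0.3697, 0.087]
tool_rot: [2.02, 2.404, -0.0]
force: [0.7, 0.6, -0.3]
gripper_width: 0.0284
finger_force: 29.8
t 9.6 p [ 0.478  -0.3697  0.087 ] r [ 2.02   2.404 -0.   ] q [-0.79  0.45 -0.08  1.03 -0.    0.6 ] F [ 0.7  0.6 -0.3] w 0.0284 ff 29.81021761894226
shift cm [ 0.2  -0.08  9.49] n 2.3 turn [0.001 0.002 0.004] n 0.0
```

```bash
python3 -m pendant '0 0.2 0 3.5 0 0 0;0 0.2 0 7 0 0 0;0 0.2 0 9.5 0 0 0;0 0.2 0 9.5 0 0 0;0.55 0.2 0 9.5 0 0 0'
python3 -m pendant '0.55 0 0 0 0 0 0;0.55 0 0 0 0 0 0;0.55 0 0 -3 0 0 0;0.55 0 0 -6 0 0 0;0.55 0 0 -8.5 0 0 0'
python3 -m pendant '0.58 4 -0.4 0 0 0 0;0.58 8 -0.8 0 0 0 0;0.58 12 -1.2 0 0 0 0;0.58 16 -1.6 0 0 0 0;0.58 20 -2 0 0 0 0'
python3 -c "
from h import *
look('top');look('wrist');st();rows([.412,-.1255,-.02],down(9.7))"
```

```text
t: 10.02
tool_pos: [0.4786, -0.3654, -0.0089]
tool_rot: [-2.02, -2.405, -0.0]
force: [-0.5, -0.9, 0.3]
gripper_width: 0.0393
finger_force: 0.0
t: 10.43
tool_pos: [0.4794, -0.3658, 0.079]
tool_rot: [2.018, 2.404, -0.0]
force: [0.6, -1.1, 0.2]
gripper_width: 0.0469
finger_force: 0.0
t: 10.85
tool_pos: [0.4243, -0.1707, 0.0771]
tool_rot: [2.018, 2.404, 0.001]
force: [0.6, -0.6, -0.1]
gripper_width: 0.0496
finger_force: 0.0
dark [439. 264.] 88 xy [ 0.4781 -0.3622] [ 0.4792 -0.361   0.0253] ztop 0.0279
dark [ 41. 316.] 166 xy [0.3411 0.5792] [0.3411 0.579  0.0202] ztop 0.0226
dark [ 63. 319.] 110 xy [0.3412 0.5257] [0.3332 0.527  0.0204] ztop 0.0227
dark [ 84. 319.] 88 xy [0.3371 0.474 ] [0.3329 0.4764 0.0204] ztop 0.0223
pale [318. 237.] 116 xy [ 0.5375 -0.0791] [ 0.5383 -0.0778  0.026 ] ztop 0.0293
pale [302. 240.] 105 xy [ 0.5297 -0.0399] [ 0.5306 -0.0397  0.0258] ztop 0.0286
pale [281. 245.] 107 xy [0.5183 0.0089] [0.5183 0.0099 0.0258] ztop 0.0284
dark [274. 173.] 108 xy [ 0.4075 -0.1328] [ 0.4115 -0.1353  0.0182] ztop 0.02
t 10.95 p [ 0.4227 -0.1676  0.0771] r [2.016e+00 2.409e+00 1.000e-03] q [-0.56  0.23 -0.47  0.87  0.    0.84] F [-0.1  0.1 -0.9] w 0.0498 ff 0.0
shift cm [ 4.33 -0.32  9.71] n 2.6 turn [ 0.001 -0.     0.008] n 0.1
```

```bash
python3 -m pendant '0.58 2 -0.3 0 0 0 0;0.58 3.8 -0.4 0 0 0 0;0.58 3.8 -0.4 1 0 0 0;0.58 3.8 -0.4 2 0 0 0;0.58 3.8 -0.4 2 0 0 0'
python3 -c "
from h import *
d,P=look('wrist','w6.png');st();rows([.412,-.1255,-.02],down(9.7))"
```

```text
t: 11.37
tool_pos: [0.4142, -0.1352, 0.0557]
tool_rot: [2.019, 2.406, 0.0]
force: [-0.4, 1.2, -0.5]
gripper_width: 0.0495
finger_force: 0.0
t 11.42 p [ 0.4143 -0.1355  0.0562] r [2.019 2.406 0.   ] q [-0.5   0.22 -0.55  0.8  -0.    0.89] F [ 0.2 -0.5  0.5] w 0.0498 ff 0.0
shift cm [ 1.03 -0.06  7.62] n 1.8 turn [0.001 0.001 0.005] n 0.0
```

View pics/w6.png

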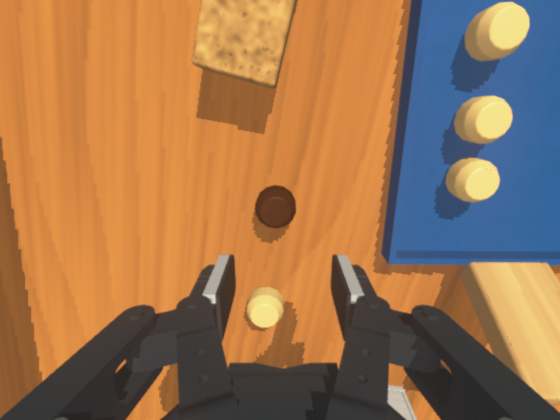

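The bench dark knob shows at (276,206), with the bench pale knob behind it at (265,307). I'm back-projecting both onto the top-face height.

```bash
cat >> h.py <<'E'
def ray(d,u,v,z):
    r=d['R'].T@np.array([(u-d['cx'])/d['f'],(v-d['cy'])/d['f'],1]);C=-d['R'].T@d['t'];return (C+r*(z-C[2])/r[2]).round(4)
E
python3 -c "
from h import *
d=cam('wrist');print(ray(d,276,204,.022),ray(d,265,305,.022));P=cloud(d);print(P[204,276],P[305,265])
p=ray(d,276,204,.022);rows([p[0],p[1],-.02],down(9.7))"
```

```text
[ 0.4071 -0.1215  0.022 ] [ 0.4124 -0.2039  0.022 ]
[ 0.407075   -0.12154578  0.02182212] [ 0.41233126 -0.20284599  0.02337828]
shift cm [ 1.53 -0.49  7.64] n 1.9 turn [0.001 0.001 0.005] n 0.0
```

```bash
python3 -m pendant '0.58 1.3 -0.4 0 0 0 0;0.58 1.3 -0.4 3 0 0 0;0.58 1.3 -0.4 6 0 0 0;0.58 1.3 -0.4 7.5 0 0 0;0.58 1.3 -0.4 7.5 0 0 0'
python3 -m pendant '0 0 0 0 0 0 0;0 0 0 0 0 0 0;0 0 0 0 0 0 0;0 0 0 0 0 0 0;0 0 0 -3 0 0 0'
python3 -m pendant '0 0 0 -4 0 0 0;0 0 0 -7 0 0 0;0 -3 2 -7.5 0 0 0;0 -6 3 -7.5 0 0 0;0 -10 3 -7.5 0 0 0'
python3 -c "
from h import *
st();rows([.477,-.405,.08],down(9.7))"
```

```text
t: 11.88
tool_pos: [0.4062, -0.1221, -0.0211]
tool_rot: [-2.018, -2.403, 0.001]
force: [-0.8, 0.7, 0.3]
gripper_width: 0.0496
finger_force: 0.0
t: 12.3
tool_pos: [0.4062, -0.1224, 0.0087]
tool_rot: [-2.018, -2.403, 0.001]
force: [-1.8, 0.5, 0.0]
gripper_width: 0.0292
finger_force: 29.9
t: 12.72
tool_pos: [0.4568, -0.2169, 0.0875]
tool_rot: [2.015, 2.406, 0.001]
force: [1.3, -0.1, -0.4]
gripper_width: 0.0286
finger_force: 29.9
t 12.72 p [ 0.4568 -0.2169  0.0875] r [2.015e+00 2.406e+00 1.000e-03] q [-0.6   0.3  -0.34  0.93  0.    0.79] F [ 1.3 -0.1 -0.4] w 0.0286 ff 29.92354989051819
shift cm [-18.87  -1.32   0.79] n 4.5 turn [0.003 0.002 0.007] n 0.1
```

```bash
python3 -m pendant '0 -4 -0.3 0 0 0 0;0 -8 -0.6 0 0 0 0;0 -12 -0.9 0 0 0 0;0 -16 -1.2 0 0 0 0;0 -18.8 -1.3 0 0 0 0'
python3 -m pendant '0 0 0 3 0 0 0;0 0 0 6 0 0 0;0 0 0 9.5 0 0 0;0 0 0 9.5 0 0 0;0.55 0 0 9.5 0 0 0'
python3 -m pendant '0.55 0 0 0 0 0 0;0.55 0 0 0 0 0 0;0.55 0 0 -3 0 0 0;0.55 0 0 -6 0 0 0;0.55 0 0 -8.5 0 0 0'
python3 -c "
from h import *
look('wrist');look('top');st();rows([.413,-.208,.045],down(9.7))"
```

```text
t: 13.13
tool_pos: [0.4743, -0.4074, 0.0863]
tool_rot: [2.021, 2.403, -0.001]
force: [0.2, 0.7, -0.1]
gripper_width: 0.0286
finger_force: 29.9
t: 13.55
tool_pos: [0.4738, -0.4032, -0.0094]
tool_rot: [-2.019, -2.404, -0.0]
force: [0.5, -0.5, 0.4]
gripper_width: 0.0396
finger_force: 0.0
t: 13.97
tool_pos: [0.4749, -0.4043, 0.0793]
tool_rot: [2.018, 2.404, -0.001]
force: [0.7, -0.8, -0.4]
gripper_width: 0.047
finger_force: 0.0
dark [306. 105.] 578 xy [ 0.4771 -0.3223] [ 0.4763 -0.3239  0.0227] ztop 0.0251
dark [294. 171.] 238 xy [ 0.478 -0.369] [ 0.4762 -0.3701  0.0227] ztop 0.0248
dark [281. 210.] 255 xy [ 0.4738 -0.4054] [ 0.4722 -0.4025  0.0213] ztop 0.0245
dark [439. 263.] 57 xy [ 0.4792 -0.3615] [ 0.4816 -0.3616  0.0244] ztop 0.0271
dark [456. 266.] 82 xy [ 0.4753 -0.4006] [ 0.4753 -0.4007  0.0247] ztop 0.0274
dark [ 41. 316.] 185 xy [0.3409 0.5784] [0.3404 0.5796 0.0204] ztop 0.023
dark [ 63. 319.] 130 xy [0.3407 0.5252] [0.333  0.5275 0.0202] ztop 0.0224
dark [ 84. 320.] 104 xy [0.338  0.4737] [0.3317 0.4764 0.0202] ztop 0.0226
pale [318. 237.] 110 xy [ 0.5374 -0.079 ] [ 0.5383 -0.0779  0.026 ] ztop 0.0288
pale [302. 240.] 104 xy [ 0.5297 -0.0399] [ 0.5306 -0.0397  0.026 ] ztop 0.0285
pale [281. 245.] 105 xy [0.5183 0.0089] [0.5184 0.0099 0.0263] ztop 0.0285
pale [432. 297.] 126 xy [ 0.3983 -0.3626] [ 0.3984 -0.3582  0.0392] ztop 0.041
pale [374. 291.] 76 xy [ 0.4138 -0.2104] [ 0.4137 -0.21    0.0211] ztop 0.0233
t 14.07 p [ 0.4764 -0.4059  0.0816] r [ 2.014e+00  2.400e+00 -2.000e-03] q [-0.84  0.49 -0.04  1.03 -0.    0.56] F [ 0.4 -0.5  0.2] w 0.0471 ff 0.0
shift cm [20.61 -2.83  3.49] n 5.1 turn [0.005 0.008 0.005] n 0.1
```

All three dark knobs are in the tin. Next is the bench pale knob.

```bash
python3 -m pendant '0.58 4 -0.6 0 0 0 0;0.58 8 -1.2 0 0 0 0;0.58 12 -1.7 0 0 0 0;0.58 16 -2.3 0 0 0 0;0.58 20 -2.8 1 0 0 0'
python3 -m pendant '0.58 0.7 0 1 0 0 0;0.58 0.7 0 3 0 0 0;0.58 0.7 0 3 0 0 0;0.58 0.7 0 3 0 0 0;0.58 0.7 0 3 0 0 0'
python3 -c "
from h import *
st();look('wrist');look('top');rows([.413,-.2085,-.02],down(9.7))"
```

```text
t: 14.48
tool_pos: [0.4122, -0.2108, 0.0674]
tool_rot: [2.018, 2.403, 0.0]
force: [1.7, 0.3, 0.5]
gripper_width: 0.0498
finger_force: 0.0
t: 14.9
tool_pos: [0.4115, -0.2055, 0.0366]
tool_rot: [2.02, 2.405, 0.0]
force: [-0.6, 0.1, 0.1]
gripper_width: 0.0493
finger_force: 0.0
t 14.9 p [ 0.4115 -0.2055  0.0366] r [2.02  2.405 0.   ] q [-0.64  0.28 -0.53  0.76 -0.    0.76] F [-0.6  0.1  0.1] w 0.0493 ff 0.0
dark [419. 264.] 80 xy [ 0.4774 -0.3192] [ 0.4787 -0.3147  0.0248] ztop 0.0267
dark [439. 264.] 79 xy [ 0.477  -0.3616] [ 0.4794 -0.3631  0.0249] ztop 0.0278
dark [456. 266.] 85 xy [ 0.4752 -0.4006] [ 0.4753 -0.4011  0.0249] ztop 0.0274
dark [ 41. 316.] 169 xy [0.341  0.5789] [0.3411 0.5793 0.0201] ztop 0.0226
dark [ 63. 318.] 113 xy [0.341  0.5253] [0.3332 0.5276 0.0204] ztop 0.0225
dark [ 84. 319.] 86 xy [0.3374 0.4745] [0.3329 0.4764 0.0203] ztop 0.0232
pale [318. 237.] 116 xy [ 0.5374 -0.079 ] [ 0.5384 -0.0778  0.0257] ztop 0.0278
pale [302. 240.] 104 xy [ 0.5298 -0.0399] [ 0.5307 -0.0397  0.0255] ztop 0.0283
pale [281. 245.] 107 xy [0.5183 0.0089] [0.5183 0.0098 0.0255] ztop 0.0283
shift cm [-0.31  0.08  5.64] n 1.4 turn [0.001 0.001 0.004] n 0.0
```

```bash
python3 -m pendant '0.58 -0.2 0.1 2 0 0 0;0.58 -0.2 0.1 4 0 0 0;0.58 -0.2 0.1 5.6 0 0 0;0.58 -0.2 0.1 5.6 0 0 0;0 -0.2 0.1 5.6 0 0 0'
python3 -m pendant '0 0 0 0 0 0 0;0 0 0 0 0 0 0;0 0 0 0 0 0 0;0 0 0 -3 0 0 0;0 0 0 -6 0 0 0'
python3 -m pendant '0 0 0 -4 0 0 0;0 2 3.4 -4 0 0 0;0 4 6.9 -4 0 0 0;0 5.9 10.4 -4 0 0 0;0 7.8 13.9 -4 0 0 0'
python3 -m pendant '0 1.7 3 0 0 0 0;0 3.4 6 0 0 0 0;0 4.6 7.9 0 0 0 0;0 4.6 7.9 2 0 0 0;0 4.6 7.9 4 0 0 0'
python3 -c "
from h import *
st();rows([.607,-.05,-.012],down(9.7))"
```

```text
t: 15.42
tool_pos: [0.4122, -0.2068, -0.0202]
tool_rot: [-2.02, -2.405, 0.0]
force: [-0.0, -1.0, -0.0]
gripper_width: 0.0388
finger_force: 0.0
t: 15.83
tool_pos: [0.4115, -0.206, 0.04]
tool_rot: [-2.019, -2.404, 0.0]
force: [1.8, -0.2, -0.2]
gripper_width: 0.0289
finger_force: 29.9
t: 16.25
tool_pos: [0.5372, -0.1044, 0.0805]
tool_rot: [2.02, 2.404, 0.001]
force: [-0.7, -0.8, 0.0]
gripper_width: 0.0285
finger_force: 29.9
t: 16.67
tool_pos: [0.6074, -0.0457, 0.04]
tool_rot: [2.016, 2.406, 0.002]
force: [0.3, -1.2, -1.1]
gripper_width: 0.0287
finger_force: 29.9
t 16.67 p [ 0.6074 -0.0457  0.04  ] r [2.016e+00 2.406e+00 2.000e-03] q [-0.21  0.5  -0.15  0.92  0.    1.19] F [ 0.3 -1.2 -1.1] w 0.0287 ff 29.886691868305206
shift cm [-0.41 -0.13  5.21] n 1.3 turn [0.003 0.001 0.007] n 0.1
```

```bash
python3 -m pendant '0 -0.4 -0.1 3 0 0 0;0 -0.4 -0.1 5.2 0 0 0;0 -0.4 -0.1 5.2 0 0 0;0.58 -0.4 -0.1 5.2 0 0 0;0.58 -0.4 -0.1 5.2 0 0 0'
python3 -m pendant '0.58 0 0 0 0 0 0;0.58 0 0 -4 0 0 0;0.58 0 0 -8 0 0 0;0.58 0 0 -12 0 0 0;0.58 0 0 -16 0 0 0'
python3 -m pendant '0.58 -4 0 0 0 0 -0.12;0.58 -8 0 0 0 0 -0.24;0.58 -12 0 0 0 0 -0.36;0.58 -16 0 0 0 0 -0.48;0.58 -19 0 0 0 0 -0.6'
cat >> h.py <<'E'
def trayrot(psi,pitch):
    """tool rotation matrix for handle grip; psi = world yaw of tray x (deg), pitch = nose-down (deg)"""
    T=Ro.from_euler('ZY',[psi,pitch],degrees=True); c,s=np.cos(np.pi/6),.5
    return T, T*Ro.from_matrix(np.array([[0,c,s],[1,0,0],[0,s,-c]]))
def trayfit(d,P):
    hsv=cv2.cvtColor(d['frame'],cv2.COLOR_RGB2HSV).astype(int);z=P[...,2]
    m=(hsv[...,0]>100)&(hsv[...,0]<130)&(hsv[...,1]>120)&(z<.06)&(z>-.01)&(P[...,0]>.2)&(P[...,0]<.8)&(abs(P[...,1])<.3)
    rect(P,cv2.morphologyEx(m.astype(np.uint8),cv2.MORPH_OPEN,np.ones((3,3)))>0,'tray')
    h=(z>.085)&(z<.11)&(hsv[...,0]<35)&(hsv[...,1]>50)&(P[...,1]<-.1)&(P[...,1]>-.25)&(P[...,0]>.5)&(P[...,0]<.7);rect(P,h,'handle top')
E
python3 -c "
from h import *
d,P=look('top','t3.png');trayfit(d,P)
s=st();T,R=trayrot(99.7,0);z=R.as_matrix()[:,2];G=np.array([.592,-.171,.064])
for k in (.055,-.03): rows(G+k*z,R.as_rotvec())
"
```

```text
t: 17.08
tool_pos: [0.606, -0.0509, -0.011]
tool_rot: [2.019, 2.405, 0.001]
force: [-1.2, 0.2, 0.9]
gripper_width: 0.0493
finger_force: 0.0
t: 17.5
tool_pos: [0.6051, -0.0508, 0.1511]
tool_rot: [2.019, 2.405, 0.001]
force: [0.7, -0.1, 0.1]
gripper_width: 0.0496
finger_force: 0.0
t: 17.92
tool_pos: [0.6384, -0.2411, 0.1491]
tool_rot: [1.211, 2.896, -0.001]
force: [0.1, 0.4, 0.2]
gripper_width: 0.0496
finger_force: 0.0
dark [ 41. 316.] 109 xy [0.341  0.5794] [0.3414 0.5797 0.0203] ztop 0.0229
pale [160. 135.] 549 xy [0.7793 0.2935] [0.7851 0.3296 0.0182] ztop 0.0263
pale [375. 145.] 217 xy [ 0.7599 -0.2235] [ 0.7629 -0.2139  0.0243] ztop 0.0269
pale [308. 209.] 115 xy [ 0.6042 -0.0547] [ 0.6048 -0.0535  0.0251] ztop 0.0281
pale [347. 216.] 188 xy [ 0.5882 -0.1504] [ 0.5879 -0.1503  0.0462] ztop 0.0553
pale [318. 237.] 118 xy [ 0.5375 -0.0792] [ 0.5382 -0.0779  0.0251] ztop 0.0281
pale [302. 240.] 111 xy [ 0.5297 -0.0411] [ 0.5306 -0.0398  0.0256] ztop 0.029
pale [281. 245.] 113 xy [0.5194 0.0089] [0.5183 0.0099 0.0256] ztop 0.0282
tray [569.  -39.4] [172.8 194.3] 9.6 z [0.0006 0.0048 0.017 ]
handle top [ 593.6 -180.6] [59.8 23.4] 10.48 z [0.0853 0.09   0.0952]
t 17.97 p [ 0.6388 -0.2454  0.1484] r [ 1.196  2.902 -0.003] q [-0.49  0.56  0.28  1.29 -0.    0.3 ] F [-4.6 -4.4 -2.2] w 0.0495 ff 0.0
shift cm [10.85  3.59 13.16] n 4.2 turn [-0.485  0.252 -0.928] n 8.6
shift cm [7.36 1.12 5.81] n 2.3 turn [-0.485  0.252 -0.928] n 8.6
```

View pics/t3.png

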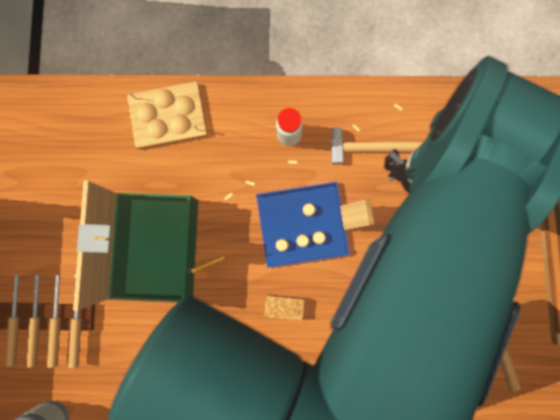

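The view shows all four pale knobs on the tray, at (308,209), (318,237), (302,240) and (281,245), with the handle clear. I'm rotating to the handle pre-grasp.

```bash
python3 -m pendant '0.6 0.6 0.1 0 -0.056 0.029 -0.107;0.6 1.2 0.1 0 -0.111 0.058 -0.214;0.6 2 0.2 0.3 -0.167 0.087 -0.32;0.6 2.8 0.2 1 -0.222 0.115 -0.425;0.6 3.5 0.3 2 -0.278 0.144 -0.53'
python3 -c "
from h import *
s=st();T,R=trayrot(99.65,0);z=R.as_matrix()[:,2];G=np.array([.5917,-.1721,.064])
rows(G-.05*z,R.as_rotvec())
"
```

```text
t: 18.38
tool_pos: [0.616, -0.2109, 0.13]
tool_rot: [-0.396, -3.058, -0.482]
force: [0.4, -0.0, -0.6]
gripper_width: 0.0515
finger_force: 0.0
t 18.38 p [ 0.616  -0.2109  0.13  ] r [-0.396 -3.058 -0.482] q [-0.58  0.61  0.28  1.4   0.27 -0.35] F [ 0.4 -0.  -0.6] w 0.0515 ff 0.0
shift cm [2.16 0.12 2.56] n 0.8 turn [-0.203  0.115 -0.405] n 3.7
```

```bash
python3 -m pendant '0.6 0.5 0 0.4 -0.051 0.029 -0.101;0.6 1.1 0 1 -0.101 0.058 -0.203;0.6 1.6 0.1 1.7 -0.152 0.086 -0.304;0.6 2.1 0.1 2.5 -0.203 0.115 -0.405;0.6 2.1 0.1 2.5 -0.203 0.115 -0.405'
python3 -c "
from h import *
d=cam('wrist');s=st();save(d,'w7.png');T,R=trayrot(99.65,0);z=R.as_matrix()[:,2];G=np.array([.5917,-.1721,.064])
rows(G-.05*z,R.as_rotvec())
rows(G+.055*z,R.as_rotvec())
P=cloud(d);Q=(P-s['tool_pos'])@Ro.from_rotvec(s['tool_rot']).as_matrix()
hs=cv2.cvtColor(d['frame'],cv2.COLOR_RGB2HSV)
m=(P[...,2]>.03)&(P[...,2]<.11)&(P[...,0]>.53)&(P[...,0]<.65)&(P[...,1]>-.21)&(P[...,1]<-.11)&(hs[...,1]>60)&(hs[...,0]<30)
print(m.sum(),np.percentile(Q[m],[1,50,99],axis=0).round(4))
"
```

```text
t: 18.8
tool_pos: [0.5954, -0.1973, 0.1038]
tool_rot: [0.248, -2.975, -0.803]
force: [-0.4, -0.5, -0.2]
gripper_width: 0.0514
finger_force: 0.0
t 18.85 p [ 0.5962 -0.1975  0.1047] r [ 0.238 -2.978 -0.798] q [-0.63  0.76  0.4   1.61  0.36 -0.86] F [-0.3  0.2  0.4] w 0.0512 ff 0.0
shift cm [ 0.02  0.2  -0.19] n 0.1 turn [ 0.    -0.003 -0.01 ] n 0.1
shift cm [-1.000e-02  2.000e-01  1.031e+01] n 2.5 turn [ 0.    -0.003 -0.01 ] n 0.1
3036 [[-0.0281 -0.0098  0.0165]
 [ 0.0089 -0.0002  0.0182]
 [ 0.0302  0.0097  0.0806]]
```

View pics/w7.png

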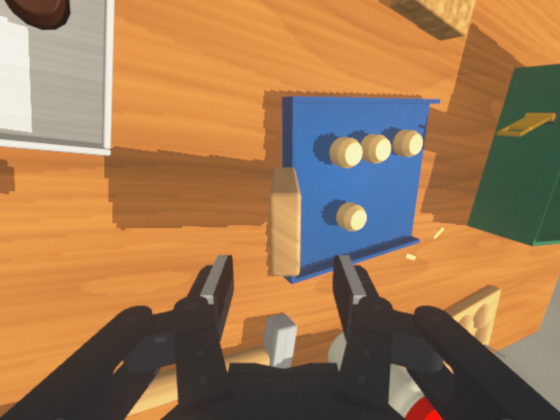

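The handle at (286,220) is centred between the fingers (±10 mm in tool y). I'm advancing along it and gripping.

```bash
python3 -m pendant '0.6 0 0.1 2 0 0 0;0.6 0 0.1 4.5 0 0 0;0.6 0 0.1 7 0 0 0;0.6 0 0.1 9 0 0 0;0.6 0 0.1 9.8 0 0 0'
python3 -m pendant '0 0 0 0 0 0 0;0 0 0 0 0 0 0;0 0 0 0 0 0 0;0 0 0 0 0 0 0;0 0 0 0 0 0 0' 100
python3 -m pendant '0 0 0 0 0 0 0;0 0 0 0 0 0 0;0 0 0 0 0 0 0;0 0 0 0 0 0 0;0 0 0 0 0 0 0' 100
python3 -c "
from h import *
s=st()
d=cam('top');P=cloud(d);z=P[...,2]
hsv=cv2.cvtColor(d['frame'],cv2.COLOR_RGB2HSV).astype(int);H,S,V=hsv[...,0],hsv[...,1],hsv[...,2]
for lo,hi in((.082,.098),(-.01,.2)):
  m=(H>55)&(H<95)&(S>60)&(z>lo)&(z<hi);m[:,:85]=0;m[:,210:]=0;m[:180]=0;m[310:]=0;print(m.sum());rect(P,m,'chest');print(np.percentile(P[m],[1,99],axis=0).round(3))
"
```

```text
t: 19.27
tool_pos: [0.5872, -0.1464, 0.0208]
tool_rot: [0.238, -2.98, -0.795]
force: [-0.2, 0.7, 0.2]
gripper_width: 0.0513
finger_force: 0.0
t: 19.68
tool_pos: [0.5884, -0.1488, 0.0225]
tool_rot: [0.241, -2.982, -0.797]
force: [-0.8, 0.3, 8.2]
gripper_width: 0.0187
finger_force: 97.8
t: 20.1
tool_pos: [0.5884, -0.1488, 0.0225]
tool_rot: [0.241, -2.982, -0.797]
force: [-1.0, 0.9, 7.7]
gripper_width: 0.0191
finger_force: 97.8
t 20.1 p [ 0.5884 -0.1488  0.0225] r [ 0.241 -2.982 -0.797] q [-0.58  0.75  0.15  1.35  0.38 -0.81] F [-1.   0.9  7.7] w 0.0191 ff 97.7649986743927
501
chest [511.3 303.3] [166.8 229.5] 88.73 z [0.0825 0.0891 0.0926]
[[0.399 0.22  0.082]
 [0.625 0.387 0.094]]
6406
chest [511.1 303.5] [167.  229.9] 88.99 z [0.0021 0.0066 0.0905]
[[0.4   0.22  0.002]
 [0.622 0.387 0.091]]
```

```bash
cat >> h.py <<'E'
def tool_for(mouth,psi,pitch):
    """tool pose that puts the tray mouth there, using the grip recorded in grip.npy"""
    g=np.load('grip.npy'); T=Ro.from_euler('ZY',[psi,pitch],degrees=True)
    o=np.array(mouth)-T.apply([.1,0,.005]); return o+T.apply(g[:3]),(T*Ro.from_rotvec(g[3:])).as_rotvec()
E
python3 -c "
from h import *
s=arm.get_state();T=Ro.from_euler('Z',99.65,degrees=True);o=np.array([.569,-.039,0])
np.save('grip.npy',np.r_[T.inv().apply(np.array(s['tool_pos'])-o),(T.inv()*Ro.from_rotvec(s['tool_rot'])).as_rotvec()]);print(np.load('grip.npy'))
m0=o+T.apply([.1,0,.005]);print(m0)
rows(*tool_for(m0+[0,0,.03],99.65,0));rows(*tool_for(m0+[0,0,.12],99.65,0))
"
```

```text
[-1.11518707e-01 -7.52789152e-04  2.25039531e-02  1.93498132e+00
  1.92175146e+00  5.17499497e-01]
[0.55223709 0.05958501 0.005     ]
shift cm [ 0.01  1.5  -2.6 ] n 0.7 turn [0. 0. 0.] n 0.0
shift cm [  0.04   5.99 -10.4 ] n 2.9 turn [0. 0. 0.] n 0.0
```

```bash
python3 -m pendant '0 0 0.2 -0.3 0 0 0;0 0 0.5 -0.9 0 0 0;0 0 1 -1.7 0 0 0;0 0 1.5 -2.6 0 0 0;0 0 1.8 -3.1 0 0 0'
python3 -c "
from h import *
s=st();d,P=look('top');z=P[...,2]
hsv=cv2.cvtColor(d['frame'],cv2.COLOR_RGB2HSV).astype(int);H,S=hsv[...,0],hsv[...,1]
m=(H>100)&(H<130)&(S>120)&(z<.15)&(z>.01)&(P[...,0]>.2)&(P[...,0]<.8)&(abs(P[...,1])<.3)
rect(P,m,'tray');p=P[m];q=p[(abs(p[:,0]-.569)<.05)];A=np.c_[q[:,:2],np.ones(len(q))]
for _ in range(4):
  c=np.linalg.lstsq(A,q[:,2],rcond=None)[0];k=abs(A@c-q[:,2])<.006;A,q=A[k],q[k]
print('plane',c,len(q))"
```

```text
t: 20.57
tool_pos: [0.5882, -0.1483, 0.0586]
tool_rot: [0.243, -2.981, -0.796]
force: [0.2, 0.1, -5.0]
gripper_width: 0.0197
finger_force: 97.9
t 20.57 p [ 0.5882 -0.1483  0.0586] r [ 0.243 -2.981 -0.796] q [-0.57  0.72  0.2   1.42  0.38 -0.81] F [ 0.2  0.1 -5. ] w 0.0197 ff 97.92534828186035
dark [ 41. 315.] 80 xy [0.3405 0.5796] [0.3446 0.5804 0.0201] ztop 0.0223
pale [160. 135.] 586 xy [0.7796 0.2915] [0.7852 0.3281 0.0184] ztop 0.0264
pale [386. 145.] 301 xy [ 0.763  -0.2528] [ 0.7632 -0.2361  0.0244] ztop 0.0269
tray [568.1 -38.9] [175.1 194.5] 9.6 z [0.0365 0.0403 0.0527]
plane [-0.00160001 -0.00298823  0.04110017] 2461
```

The tray came up level. I'm lifting higher and then carrying it over.

```bash
python3 -m pendant '0 0 0.6 -1 0 0 0;0 0 1.6 -2.8 0 0 0;0 0 2.8 -4.8 0 0 0;0 0 4 -6.9 0 0 0;0 0 4.6 -8 0 0 0'
python3 -c "
from h import *
s=st();rows(*tool_for([.511,.265,.135],89,0));rows(*tool_for([.531,.165,.135],94,0))"
```

```text
t: 21.03
tool_pos: [0.5886, -0.148, 0.1522]
tool_rot: [0.243, -2.981, -0.796]
force: [2.1, 0.0, -3.3]
gripper_width: 0.0186
finger_force: 98.4
t 21.03 p [ 0.5886 -0.148   0.1522] r [ 0.243 -2.981 -0.796] q [-0.57  0.67  0.37  1.64  0.38 -0.81] F [ 2.1  0.  -3.3] w 0.0186 ff 98.37603092193604
shift cm [ 4.66 18.37 10.56] n 5.2 turn [-0.001 -0.094  0.162] n 1.5
shift cm [2.49 9.33 5.34] n 2.6 turn [-0.    -0.05   0.086] n 0.8
```

```bash
python3 -m pendant '0 0.2 0.7 0.4 0 -0.004 0.006;0 0.5 2 1.2 0 -0.01 0.018;0 0.9 3.7 2.1 0 -0.019 0.032;0 1.4 5.5 3.2 0 -0.028 0.049;0 1.9 7.3 4.2 0 -0.038 0.065'
python3 -m pendant '0 0.5 1.8 1 0 -0.01 0.016;0 0.9 3.6 2.1 0 -0.019 0.032;0 1.3 5.4 3.1 0 -0.028 0.049;0 1.7 6.7 3.9 0 -0.036 0.062;0 1.9 7.3 4.2 0 -0.038 0.065'
python3 -c "
from h import *
s=st();rows(*tool_for([.511,.265,.135],89,0));d,P=look('top')
z=P[...,2];hsv=cv2.cvtColor(d['frame'],cv2.COLOR_RGB2HSV).astype(int);H,S=hsv[...,0],hsv[...,1]
m=(H>100)&(H<130)&(S>120)&(z<.25)&(z>.08)&(P[...,0]>.2)&(P[...,0]<.8)&(abs(P[...,1])<.4);rect(P,m,'tray')
save(d,'t4.png')"
```

```text
t: 21.45
tool_pos: [0.5553, -0.0671, 0.1496]
tool_rot: [0.129, -3.005, -0.804]
force: [0.9, 0.5, -4.0]
gripper_width: 0.0186
finger_force: 98.3
t: 21.87
tool_pos: [0.5282, 0.0161, 0.1502]
tool_rot: [0.018, -3.026, -0.81]
force: [-0.6, -0.4, -3.7]
gripper_width: 0.0187
finger_force: 98.4
t 21.87 p [0.5282 0.0161 0.1502] r [ 0.018 -3.026 -0.81 ] q [-0.4   0.41 -0.11  1.29  0.47 -0.47] F [-0.6 -0.4 -3.7] w 0.0187 ff 98.412104845047
shift cm [1.96 3.37 1.69] n 1.0 turn [ 0.001 -0.02   0.031] n 0.3
dark [ 41. 316.] 129 xy [0.3412 0.5789] [0.3433 0.5794 0.0204] ztop 0.0225
pale [160. 135.] 472 xy [0.7793 0.2933] [0.785  0.3292 0.0184] ztop 0.0276
pale [362. 145.] 91 xy [ 0.7627 -0.1839] [ 0.7627 -0.1825  0.0237] ztop 0.026
pale [490. 320.] 53 xy [ 0.3501 -0.4807] [ 0.3512 -0.481   0.0136] ztop 0.0158
tray [525.6 129.4] [180.1 197.7] 0.96 z [0.1287 0.1323 0.1457]
```

View pics/t4.png

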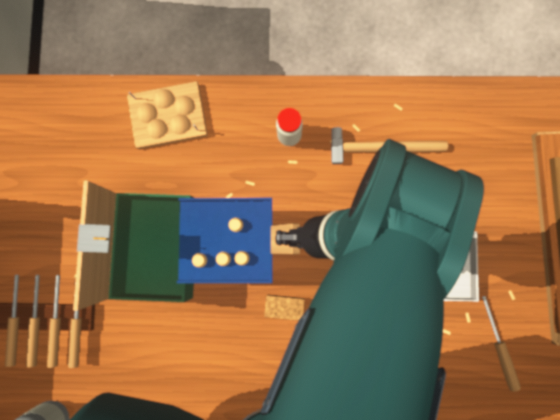

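All four knobs ride on the tray ((235,225), (199,260), (222,259), (242,258)), with its mouth just past the chest's front wall. I'm moving the last few centimetres and working out the tipping rows.

```bash
python3 -m pendant '0 0.3 0.6 0.3 0 -0.003 0.005;0 0.9 1.5 0.8 0 -0.009 0.014;0 1.4 2.5 1.3 0 -0.014 0.022;0 1.8 3.1 1.6 0 -0.018 0.029;0 2 3.4 1.7 0 -0.02 0.031'
python3 -c "
from h import *
s=st();print('lvl');
for th in (4,8,12,16,20,25,30,35,40,45,50): print(th);rows(*tool_for([.511,.268,.135-.02*min(th/30,1)],89,th))"
```

```text
t: 22.33
tool_pos: [0.5086, 0.0522, 0.152]
tool_rot: [0.038, 3.032, 0.811]
force: [0.5, -0.6, -4.1]
gripper_width: 0.0188
finger_force: 98.4
t 22.33 p [0.5086 0.0522 0.152 ] r [0.038 3.032 0.811] q [-0.36  0.34 -0.21  1.21  0.49 -0.38] F [ 0.5 -0.6 -4.1] w 0.0188 ff 98.43129873275757
lvl
4
shift cm [ 0.07  1.15 -0.79] n 0.3 turn [ 0.07  0.   -0.  ] n 0.6
8
shift cm [ 0.07  1.98 -1.68] n 0.6 turn [ 0.14 -0.   -0.  ] n 1.1
12
shift cm [ 0.08  2.89 -2.5 ] n 0.9 turn [ 0.21  -0.001 -0.   ] n 1.7
16
shift cm [ 0.09  3.87 -3.25] n 1.2 turn [ 0.28  -0.001 -0.   ] n 2.2
20
shift cm [ 0.09  4.91 -3.92] n 1.5 turn [ 0.349 -0.002 -0.   ] n 2.8
25
shift cm [ 0.1   6.3  -4.63] n 1.9 turn [ 0.437 -0.002 -0.   ] n 3.5
30
shift cm [ 0.11  7.77 -5.21] n 2.2 turn [ 0.524 -0.003 -0.   ] n 4.2
35
shift cm [ 0.12  9.48 -5.93] n 2.7 turn [ 0.611 -0.004 -0.   ] n 4.9
40
shift cm [ 0.14 11.24 -6.49] n 3.1 turn [ 0.698 -0.004 -0.   ] n 5.6
45
shift cm [ 0.15 13.05 -6.9 ] n 3.5 turn [ 0.786 -0.005 -0.   ] n 6.3
50
shift cm [ 0.16 14.88 -7.16] n 4.0 turn [ 0.873 -0.005 -0.   ] n 7.0
```

```bash
python3 -m pendant '0 0 1.1 -0.8 0.07 0 0;0 0 2 -1.7 0.14 0 0;0 0.1 2.9 -2.5 0.21 0 0;0 0.1 3.9 -3.2 0.28 0 0;0 0.1 4.9 -3.9 0.35 0 0'
python3 -c "
from h import *
s=st()
for th in (24,28,32,36,40): print(th);rows(*tool_for([.511,.268,.135-.02*min(th/30,1)],89,th))"
```

```text
t: 22.75
tool_pos: [0.509, 0.0746, 0.2112]
tool_rot: [0.039, 3.13, 0.266]
force: [-0.3, -1.0, -4.3]
gripper_width: 0.0186
finger_force: 98.6
t 22.75 p [0.509  0.0746 0.2112] r [0.039 3.13  0.266] q [-0.12  0.24 -0.08  1.27  0.17 -0.09] F [-0.3 -1.  -4.3] w 0.0186 ff 98.63149881362915
24
shift cm [ 0.07  0.88 -0.84] n 0.3 turn [ 0.066 -0.001 -0.   ] n 0.5
28
shift cm [ 0.08  1.8  -1.71] n 0.6 turn [ 0.136 -0.001 -0.   ] n 1.1
32
shift cm [ 0.08  2.81 -2.64] n 0.9 turn [ 0.206 -0.002 -0.   ] n 1.6
36
shift cm [ 0.09  3.92 -3.62] n 1.3 turn [ 0.275 -0.002 -0.   ] n 2.2
40
shift cm [ 0.1   5.09 -4.52] n 1.6 turn [ 0.345 -0.003 -0.   ] n 2.8
```

```bash
python3 -m pendant '0 0 0.9 -0.8 0.066 0 0;0 0.1 1.8 -1.7 0.136 0 0;0 0.1 2.8 -2.6 0.206 0 0;0 0.1 3.9 -3.6 0.275 0 0;0 0.1 5.1 -4.5 0.345 0 0'
python3 -c "
from h import *
s=st()
for th in (43,46,49,52): print(th);rows(*tool_for([.511,.268,.115],89,th))
look('scene');look('top')"
```

```text
t: 23.17
tool_pos: [0.509, 0.1176, 0.2643]
tool_rot: [-0.037, -3.125, 0.274]
force: [1.0, -1.0, -4.4]
gripper_width: 0.0185
finger_force: 98.7
t 23.17 p [0.509  0.1176 0.2643] r [-0.037 -3.125  0.274] q [ 0.17  0.29  0.13  1.45 -0.17  0.2 ] F [ 1.  -1.  -4.4] w 0.0185 ff 98.66796255111694
43
shift cm [-0.    0.62 -0.89] n 0.3 turn [ 0.053 -0.003  0.001] n 0.4
46
shift cm [ 0.01  1.32 -1.75] n 0.5 turn [ 0.105 -0.003  0.001] n 0.8
49
shift cm [ 0.01  2.07 -2.58] n 0.8 turn [ 0.158 -0.004  0.001] n 1.3
52
shift cm [ 0.02  2.86 -3.36] n 1.1 turn [ 0.21  -0.004  0.001] n 1.7
pale [227. 178.] 334 xy [3.701e-01 2.000e-04] [ 0.3706 -0.0012  0.0313] ztop 0.0342
pale [390. 192.] 423 xy [0.7756 0.29  ] [0.785  0.3058 0.0206] ztop 0.0288
pale [147. 249.] 97 xy [ 0.4303 -0.3647] [ 0.3972 -0.337   0.0409] ztop 0.0441
pale [ 87. 269.] 71 xy [ 0.3134 -0.4888] [ 0.3147 -0.493   0.0176] ztop 0.0246
dark [420. 264.] 92 xy [ 0.4775 -0.3179] [ 0.4785 -0.317   0.0253] ztop 0.0271
dark [439. 264.] 98 xy [ 0.4792 -0.3615] [ 0.4794 -0.3607  0.0244] ztop 0.0273
dark [456. 266.] 104 xy [ 0.4752 -0.4011] [ 0.4751 -0.4004  0.0245] ztop 0.0279
pale [182. 134.] 133 xy [0.7865 0.2621] [0.7857 0.2558 0.018 ] ztop 0.0207
pale [145. 141.] 86 xy [0.7696 0.3457] [0.7703 0.3506 0.0181] ztop 0.0207
pale [424. 299.] 55 xy [ 0.3987 -0.3232] [ 0.3988 -0.3295  0.0389] ztop 0.0409
```

Tipping on to about 52° and holding, then checking for knobs.

```bash
python3 -m pendant '0 0 0.6 -0.9 0.053 0 0;0 0 1.3 -1.7 0.105 0 0;0 0 2.1 -2.6 0.158 0 0;0 0 2.9 -3.4 0.21 0 0;0 0 2.9 -3.4 0.21 0 0'
python3 -m pendant '0 0 0 0 0 0 0;0 0 0 0 0 0 0;0 0 0 0 0 0 0;0 0 0 0 0 0 0;0 0 0 0 0 0 0'
python3 -c "
from h import *
s=st();t=cam('top');sc=cam('scene');a=t['frame'][150:330,60:340];b=sc['frame'][60:240,180:460]
cv2.imwrite('pics/c1.png',cv2.resize(np.vstack([a,b])[:,:,::-1],None,fx=1.6,fy=1.6))"
```

```text
t: 23.68
tool_pos: [0.5099, 0.1535, 0.2911]
tool_rot: [-0.032, -3.075, 0.597]
force: [0.0, 1.0, -3.8]
gripper_width: 0.0187
finger_force: 99.0
t: 24.1
tool_pos: [0.5097, 0.1512, 0.2919]
tool_rot: [-0.037, -3.077, 0.594]
force: [0.2, -0.3, -2.3]
gripper_width: 0.0193
finger_force: 99.0
t 24.1 p [0.5097 0.1512 0.2919] r [-0.037 -3.077  0.594] q [ 0.34  0.39  0.31  1.63 -0.35  0.39] F [ 0.2 -0.3 -2.3] w 0.0193 ff 98.96999001502991
```

View pics/c1.png

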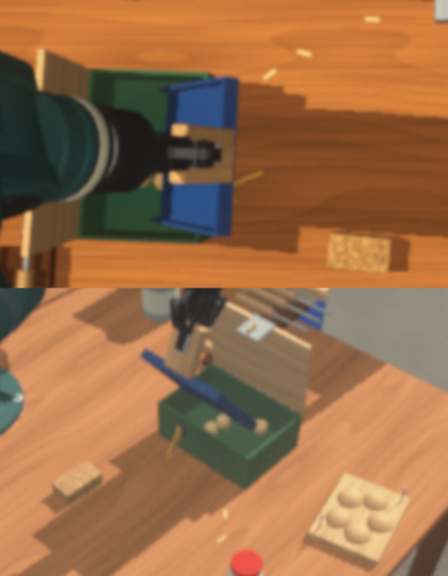

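The scene crop shows several knobs in the chest, near (212,425), (222,420) and (260,425), with the tipped tray's mouth inside. I'll count them numerically from the cloud.

```bash
cat > cnt.py <<'E'
from h import *
for n in('top','scene','wrist'):
    d=cam(n);P=cloud(d);hsv=cv2.cvtColor(d['frame'],cv2.COLOR_RGB2HSV).astype(int);H,S,V=hsv[...,0],hsv[...,1],hsv[...,2]
    m=(V>110)&(S>40)&(S<160)&(H>10)&(H<35)&(P[...,0]>.38)&(P[...,0]<.64)&(P[...,1]>-.1)&(P[...,1]<.40)&(P[...,2]>.004)&(P[...,2]<.3)
    k,l,s,c=cv2.connectedComponentsWithStats(m.astype(np.uint8))
    for i in range(1,k):
        if s[i,4]>14: print(n,c[i].round(),s[i,4],np.median(P[l==i],0).round(3))
E
python3 cnt.py
python3 -c "
from h import *
for th,mz in((40,.135),(25,.15),(10,.15)): print(th);rows(*tool_for([.511,.262,mz],89,th))"
```

```text
top [ 86. 193.] 166 [0.607 0.373 0.264]
top [182. 195.] 15 [0.627 0.235 0.089]
top [202. 249.] 134 [0.506 0.143 0.294]
top [159. 263.] 43 [0.473 0.3   0.028]
top [ 77. 296.] 176 [0.417 0.377 0.265]
top [281. 301.] 176 [0.388 0.01  0.03 ]
scene [344. 103.] 2390 [0.528 0.38  0.179]
scene [293. 110.] 109 [0.51  0.142 0.293]
scene [284. 127.] 23 [0.387 0.249 0.091]
scene [316. 145.] 132 [0.477 0.317 0.026]
scene [343. 146.] 64 [0.551 0.362 0.027]
scene [287. 160.] 106 [0.47  0.176 0.056]
scene [232. 183.] 261 [0.392 0.    0.024]
scene [268. 176.] 22 [0.443 0.111 0.005]
scene [318. 193.] 15 [0.61  0.16  0.005]
scene [255. 194.] 20 [0.464 0.021 0.005]
scene [296. 210.] 16 [0.603 0.062 0.006]
scene [265. 223.] 16 [ 0.567 -0.039  0.005]
wrist [489.  58.] 165 [0.39  0.276 0.09 ]
wrist [257.  79.] 886 [0.389 0.01  0.029]
wrist [549. 139.] 545 [0.467 0.356 0.027]
wrist [482. 142.] 568 [0.472 0.294 0.027]
wrist [516. 147.] 723 [0.476 0.327 0.026]
wrist [283. 199.] 294 [0.48  0.152 0.292]
wrist [542. 209.] 749 [0.546 0.364 0.027]
40
shift cm [-0.04 -3.49  2.2 ] n 1.0 turn [-0.206 -0.004  0.002] n 1.7
25
shift cm [-0.07 -5.51  6.15] n 2.0 turn [-0.468 -0.002  0.001] n 3.7
10
shift cm [-0.1  -5.54 11.69] n 3.1 turn [-0.73 -0.    0.  ] n 5.8
```

All four pale knobs lie in the chest: (.467,.356), (.472,.294), (.476,.327) and (.546,.364). I'm levelling the tray and bringing it back.

```bash
python3 -m pendant '0 0 -1.7 1.1 -0.103 0 0;0 0 -3.5 2.2 -0.206 0 0;0 0 -4.5 3.9 -0.32 0 0;0 -0.1 -5.3 5.6 -0.43 0 0;0 -0.1 -5.6 7.8 -0.545 0 0'
python3 -c "
from h import *
st();rows(*tool_for([.511,.255,.15],89,8));rows(*tool_for([.515,.22,.15],89,0))"
```

```text
t: 24.77
tool_pos: [0.5095, 0.07, 0.2419]
tool_rot: [0.036, 3.125, 0.261]
force: [0.1, -0.2, -3.7]
gripper_width: 0.0188
finger_force: 99.3
t 24.77 p [0.5095 0.07   0.2419] r [0.036 3.125 0.261] q [-0.12  0.23 -0.01  1.34  0.17 -0.1 ] F [ 0.1 -0.2 -3.7] w 0.0188 ff 99.25922513008118
shift cm [ 0.1  -2.92  4.08] n 1.2 turn [-0.216  0.006  0.002] n 1.7
shift cm [-0.37 -7.29  6.32] n 2.3 turn [-0.355  0.007  0.002] n 2.8
```

```bash
python3 -m pendant '0 0 -1.2 1.7 -0.09 0 0;0 0 -2.6 3.7 -0.19 0 0;0 -0.2 -4.6 5 -0.27 0 0;0 -0.3 -7.2 6.2 -0.355 0 0;0 -0.3 -7.3 6.3 -0.355 0.006 0'
python3 -c "
from h import *
st();rows(*tool_for([.552,.06,.10],99.65,0));"
```

```text
t: 25.18
tool_pos: [0.5092, 0.004, 0.1625]
tool_rot: [-0.047, -3.029, -0.81]
force: [-0.1, -0.1, -3.1]
gripper_width: 0.0189
finger_force: 100.0
t 25.18 p [0.5092 0.004  0.1625] r [-0.047 -3.029 -0.81 ] q [-0.44  0.37 -0.14  1.3   0.47 -0.47] F [-0.1 -0.1 -3.1] w 0.0189 ff 100.03810286521912
shift cm [ -8.37 -15.2   -3.69] n 4.3 turn [ 0.002  0.087 -0.169] n 1.5
```

```bash
python3 -m pendant '0 -1.7 -3 -0.7 0 0.017 -0.034;0 -3.4 -6.1 -1.5 0 0.035 -0.068;0 -5 -9.1 -2.2 0 0.052 -0.1;0 -6.7 -12.2 -3 0 0.07 -0.135;0 -8.4 -15.2 -3.7 0 0.087 -0.169'
python3 -m pendant '0 0 0 0 0 0 0;0 0 0 0 0 0 0;0 0 0 0 0 0 0;0 0 0 0 0 0 0;0 0 0 0 0 0 0'
python3 -c "
from h import *
st();rows(*tool_for([.552,.06,.03],99.65,0));rows(*tool_for([.552,.06,.005],99.65,0))
d=cam('top');P=cloud(d);z=P[...,2];hsv=cv2.cvtColor(d['frame'],cv2.COLOR_RGB2HSV).astype(int);H,S=hsv[...,0],hsv[...,1]
m=(H>100)&(H<130)&(S>120)&(z<.25)&(z>.02)&(P[...,0]>.2)&(P[...,0]<.8)&(abs(P[...,1])<.4);rect(P,m,'tray')
p=P[m];q=p[(abs(p[:,0]-.569)<.05)];A=np.c_[q[:,:2],np.ones(len(q))]
for _ in range(4):
  c=np.linalg.lstsq(A,q[:,2],rcond=None)[0];k=abs(A@c-q[:,2])<.006;A,q=A[k],q[k]
print('plane',c,len(q))"
```

```text
t: 25.6
tool_pos: [0.5909, -0.1451, 0.1219]
tool_rot: [0.255, -2.984, -0.789]
force: [1.4, 0.1, -3.5]
gripper_width: 0.0189
finger_force: 100.2
t: 26.02
tool_pos: [0.59, -0.1424, 0.1234]
tool_rot: [0.253, -2.985, -0.791]
force: [0.5, 0.7, -3.0]
gripper_width: 0.0189
finger_force: 100.4
t 26.02 p [ 0.59   -0.1424  0.1234] r [ 0.253 -2.985 -0.791] q [-0.56  0.68  0.3   1.56  0.38 -0.8 ] F [ 0.5  0.7 -3. ] w 0.0189 ff 100.40909886360168
shift cm [ 0.28 -4.24  6.32] n 1.8 turn [-0.005  0.     0.007] n 0.1
shift cm [ 0.28 -5.48  8.49] n 2.4 turn [-0.005  0.     0.007] n 0.1
tray [570.4 -32.9] [175.5 194.9] 9.99 z [0.1012 0.1047 0.1178]
plane [ 0.00280248 -0.00645631  0.10274907] 3949
```

```bash
python3 -m pendant '0 0.1 -1.3 1.9 0 0 0;0 0.2 -2.7 4 0 0 0;0 0.3 -4 6 0 0 0;0 0.3 -4.7 7.2 0 0 0;0 0.3 -5 7.8 0 0 0'
python3 -c "
from h import *
st();rows(*tool_for([.552,.06,.005],99.65,0))"
python3 -m pendant '0 0 -0.2 0.2 0 0 0;0 0 -0.4 0.5 0 0 0;0 0 -0.5 0.7 0 0 0;0 0 -0.5 0.7 0 0 0;0 0 -0.5 0.7 0 0 0'
```

```text
t: 26.48
tool_pos: [0.5873, -0.1477, 0.0287]
tool_rot: [0.251, -2.983, -0.793]
force: [-0.0, -0.5, -2.5]
gripper_width: 0.0187
finger_force: 100.4
t 26.48 p [ 0.5873 -0.1477  0.0287] r [ 0.251 -2.983 -0.793] q [-0.57  0.74  0.16  1.36  0.37 -0.81] F [-0.  -0.5 -2.5] w 0.0187 ff 100.44826626777649
shift cm [-0.08 -0.38  0.5 ] n 0.2 turn [-0.003 -0.001  0.006] n 0.1
t: 26.9
tool_pos: [0.5888, -0.1494, 0.0225]
tool_rot: [0.252, -2.986, -0.791]
force: [0.6, -3.2, 2.0]
gripper_width: 0.0187
finger_force: 101.1
```

```bash
python3 -m pendant '0.6 0 0 0 0 0 0;0.6 0 0 0 0 0 0;0.6 0 0 0 0 0 0;0.6 0 0 0 0 0 0;0.6 0 0 -1 0 0 0' 30
python3 -m pendant '0.6 0 0 -2.5 0 0 0;0.6 0 0 -5 0 0 0;0.6 0 0 -8 0 0 0;0.6 0 0 -11 0 0 0;0.6 0 0 -14 0 0 0'
python3 -c "
from h import *
st();d=cam('top');P=cloud(d);trayfit(d,P);rows([.56,-.10,.30],down(90))
d=cam('scene');P=cloud(d);m=(P[...,2]>.11)&(P[...,2]<.26)&(P[...,0]>.42)&(P[...,0]<.47)&(P[...,1]>.3)&(P[...,1]<.43)
q=P[m];print(len(q),np.polyfit(q[:,2],q[:,1],1))
m=(P[...,2]>.2)&(P[...,0]>.38)&(P[...,0]<.65)&(P[...,1]>.3)&(P[...,1]<.43);print(np.percentile(P[m],[1,99],axis=0))
"
```

```text
t: 27.32
tool_pos: [0.5885, -0.1533, 0.0291]
tool_rot: [0.252, -2.982, -0.793]
force: [-0.1, 0.5, -0.5]
gripper_width: 0.0513
finger_force: 0.0
t: 27.73
tool_pos: [0.6006, -0.223, 0.1531]
tool_rot: [0.252, -2.985, -0.792]
force: [1.4, -1.2, -0.8]
gripper_width: 0.0514
finger_force: 0.0
t 27.73 p [ 0.6006 -0.223   0.1531] r [ 0.252 -2.985 -0.792] q [-0.65  0.77  0.57  1.76  0.35 -0.89] F [ 1.4 -1.2 -0.8] w 0.0514 ff 0.0
tray [568.5 -39.2] [174.4 193.7] 9.33 z [0.0006 0.0047 0.0153]
handle top [ 594.  -180.8] [59.5 23.2] 10.49 z [0.0852 0.0898 0.0952]
shift cm [ 1.97 18.44 -5.98] n 4.7 turn [ 0.514 -0.04   0.164] n 4.3
413 [-0.09689248  0.39921921]
[[0.39181177 0.32424285 0.20091693]
 [0.62861328 0.38295139 0.27628868]]
```

The tray is flat on the bench. I'm uprighting the tool and heading behind the lid.

```bash
python3 -m pendant '0 0.3 3.5 -2 0.1 -0.008 0.033;0 0.7 7 -3.5 0.205 -0.016 0.066;0 1.1 11 -4.7 0.31 -0.024 0.1;0 1.5 14.7 -5.5 0.41 -0.032 0.131;0 2 18.4 -6 0.514 -0.04 0.164'
python3 -c "
from h import *
st();rows([.50,.10,.32],down(90));rows([.505,.46,.32],down(90))"
```

```text
t: 28.25
tool_pos: [0.5588, -0.0969, 0.297]
tool_rot: [0.002, 3.141, -0.003]
force: [1.6, 1.1, 0.1]
gripper_width: 0.0001
finger_force: 0.0
t 28.25 p [ 0.5588 -0.0969  0.297 ] r [ 2.000e-03  3.141e+00 -3.000e-03] q [-0.31  0.33  0.3   1.53 -0.   -0.31] F [1.6 1.1 0.1] w 0.0001 ff 0.0
shift cm [ 5.91 19.67 -2.34] n 5.0 turn [-0.002  0.    -0.001] n 0.0
shift cm [ 5.46 55.67 -2.41] n 13.4 turn [-0.002  0.    -0.001] n 0.0
```

```bash
python3 -m pendant '0 1.1 4 -0.8 0 0 0;0 2.2 8 -1.6 0 0 0;0 3.3 12 -2.4 0 0 0;0 4.4 16 -2.4 0 0 0;0 5.5 19.5 -2.4 0 0 0'
python3 -m pendant '0 0 3.8 0 0 0 0;0 0 7.6 0 0 0 0;0 0 11.4 0 0 0 0;0 0 15.2 0 0 0 0;0 0 19 0 0 0 0'
python3 -m pendant '0 0 3.8 0 0 0 0;0 0 7.6 0 0 0 0;0 0 11.4 0 0 0 0;0 0 15 0 0 0 0;0 0 16.5 0 0 0 0'
python3 -c "
from h import *
st();rows([.505,.45,.19],down(90))"
```

```text
t: 28.67
tool_pos: [0.5031, 0.0994, 0.3198]
tool_rot: [0.003, -3.138, -0.005]
force: [0.8, 0.2, -0.3]
gripper_width: 0.0002
finger_force: 0.0
t: 29.08
tool_pos: [0.5031, 0.2893, 0.3199]
tool_rot: [0.003, -3.137, -0.005]
force: [1.2, -1.2, -0.2]
gripper_width: 0.0006
finger_force: 0.0
t: 29.5
tool_pos: [0.5024, 0.4561, 0.319]
tool_rot: [0.006, -3.136, -0.004]
force: [-0.2, 1.1, -1.1]
gripper_width: 0.0002
finger_force: 0.0
t 29.5 p [0.5024 0.4561 0.319 ] r [ 0.006 -3.136 -0.004] q [0.61 0.59 0.8  1.78 0.01 0.61] F [-0.2  1.1 -1.1] w 0.0002 ff 0.0
shift cm [-0.33 -0.64 12.9 ] n 3.1 turn [ 0.003 -0.006  0.004] n 0.1
```

```bash
python3 -m pendant '0 -0.4 0 3.5 0 0 0;0 -0.4 0 7 0 0 0;0 -0.4 0 10 0 0 0;0 -0.4 0 11.2 0 0 0;0 -0.4 0 11.2 0 0 0'
python3 -c "
from h import *
st()"
python3 -m pendant '0 0 -3.5 0 0 0 0;0 0 -5.7 0 0 0 0;0 0 -7.5 0.2 0 0 0;0 0 -9.5 0.6 0 0 0;0 0 -11.2 1.3 0 0 0'
python3 -c "
from h import *
st();rows([.505,.326,.185]);rows([.505,.2965,.161]);rows([.505,.2745,.1306]);d=cam('scene');P=cloud(d);m=(P[...,2]>.10)&(P[...,2]<.28)&(P[...,0]>.42)&(P[...,0]<.46)&(P[...,1]>.2)&(P[...,1]<.43);q=P[m];print(len(q),np.polyfit(q[:,1],q[:,2],1),np.percentile(q[:,1],1),np.percentile(q[:,2],99))"
```

```text
t: 29.92
tool_pos: [0.5056, 0.4517, 0.2051]
tool_rot: [0.003, -3.133, 0.0]
force: [-0.7, -0.3, -0.8]
gripper_width: 0.0001
finger_force: 0.0
t 29.92 p [0.5056 0.4517 0.2051] r [ 3.000e-03 -3.133e+00  0.000e+00] q [0.61 0.55 0.41 1.44 0.   0.61] F [-0.7 -0.3 -0.8] w 0.0001 ff 0.0
t: 30.33
tool_pos: [0.5078, 0.3401, 0.1971]
tool_rot: [0.002, -3.14, -0.007]
force: [0.2, 1.0, 1.3]
gripper_width: 0.0
finger_force: 1.1
t 30.33 p [0.5078 0.3401 0.1971] r [ 2.00e-03 -3.14e+00 -7.00e-03] q [0.45 0.42 0.16 1.31 0.01 0.45] F [0.2 1.  1.3] w 0.0 ff 1.1131868208758533
shift cm [ 0.28 -1.41  1.21] n 0.5 turn [0. 0. 0.] n 0.0
shift cm [ 0.28 -4.37  3.59] n 1.4 turn [0. 0. 0.] n 0.0
shift cm [ 0.27 -6.59  6.62] n 2.2 turn [0. 0. 0.] n 0.0
146 [-2.04279054  0.88862254] 0.3107863451837623 0.25426156918354037
```

```bash
python3 -m pendant '0 0.2 -1.4 1.2 0 0 0;0 0.2 -2.9 2.3 0 0 0;0 0.2 -4.4 3.6 0 0 0;0 0.2 -5.6 5 0 0 0;0 0.2 -6.6 6.6 0 0 0'
python3 -c "
from h import *
st();rows([.505,.2624,.100]);rows([.505,.2575,.070])"
```

```text
t: 30.8
tool_pos: [0.5058, 0.2747, 0.1302]
tool_rot: [0.002, -3.139, -0.006]
force: [-1.0, 1.1, 1.2]
gripper_width: -0.0001
finger_force: 0.8
t 30.8 p [0.5058 0.2747 0.1302] r [ 2.000e-03 -3.139e+00 -6.000e-03] q [ 0.35  0.38 -0.08  1.11  0.    0.35] F [-1.   1.1  1.2] w -0.0001 ff 0.8397203497588634
shift cm [ 0.07 -1.24  3.02] n 0.8 turn [0. 0. 0.] n 0.0
shift cm [ 0.07 -1.74  6.02] n 1.5 turn [0. 0. 0.] n 0.0
```

```bash
python3 -m pendant '0 0.1 -0.7 1.5 0 0 0;0 0.1 -1.2 3 0 0 0;0 0.1 -1.6 4.5 0 0 0;0 0.1 -1.9 5.6 0 0 0;0 0.1 -2.2 6 0 0 0'
cat > lid.py <<'E'
from h import *
st()
for n in('scene','top'):
    d=cam(n);P=cloud(d);m=(P[...,2]>.085)&(P[...,2]<.13)&(P[...,0]>.40)&(P[...,0]<.45)&(P[...,1]>.23)&(P[...,1]<.38);q=P[m]
    if len(q)>20: print(n,len(q),'slope',np.polyfit(q[:,1],q[:,2],1),np.median(q[:,2]))
E
python3 lid.py
```

```text
t: 31.22
tool_pos: [0.5048, 0.2559, 0.0724]
tool_rot: [0.004, -3.14, -0.016]
force: [-26.4, 23.5, 81.5]
gripper_width: 0.0002
finger_force: 40.3
t 31.22 p [0.5048 0.2559 0.0724] r [ 0.004 -3.14  -0.016] q [ 0.32  0.4  -0.21  0.95  0.01  0.32] F [-26.4  23.5  81.5] w 0.0002 ff 40.300787379965186
scene 186 slope [0.01615522 0.09534971] 0.09962078956340834
top 857 slope [-0.0004531  0.0979205] 0.09777969181999543
```

The lid is shut flat, but the press was hard, so I'm backing off now. Then I'll turn the tool for the hasp.

```bash
python3 -m pendant '0 0 0 -2 0 0 0;0 0 0 -5 0 0 0;0 0 0 -9 0 0 0;0 0 -3 -10 0 0 0;0 0 -6 -10 0 0 0'
python3 -m pendant '0 1.3 -2 0 0 0 -0.12;0 2.6 -4 0 0 0 -0.24;0 4 -5 0 0 0 -0.36;0 5.3 -6 0 0 0 -0.48;0 6.5 -7 0 0 0 -0.6'
python3 lid.py; python3 -c "
from h import *
rows([.435,.14,.16],down(180))
d=cam('scene');P=cloud(d);H=cv2.cvtColor(d['frame'],cv2.COLOR_RGB2HSV)
m=(P[...,2]>.035)&(P[...,2]<.08)&(P[...,0]>.44)&(P[...,0]<.56)&(P[...,1]>.12)&(P[...,1]<.212)&(H[...,0]>8)&(H[...,0]<32)&(H[...,1]>60);q=P[m];print(len(q),np.percentile(q,[2,50,98],axis=0).round(4),np.polyfit(q[:,1],q[:,0],1))"
```

```text
t: 31.73
tool_pos: [0.5065, 0.1936, 0.1732]
tool_rot: [-0.006, 3.139, 0.007]
force: [0.8, -0.1, 0.0]
gripper_width: 0.0001
finger_force: 0.0
t: 32.15
tool_pos: [0.4394, 0.1222, 0.1701]
tool_rot: [0.938, -2.996, -0.006]
force: [-0.7, 0.1, 0.6]
gripper_width: -0.0001
finger_force: 0.0
t 32.15 p [0.4394 0.1222 0.1701] r [ 0.938 -2.996 -0.006] q [ 0.09  0.16 -0.28  1.13  0.   -0.52] F [-0.7  0.1  0.6] w -0.0001 ff 0.0
scene 456 slope [0.00815495 0.09788683] 0.1004391294635392
shift cm [-0.72  1.69  1.03] n 0.5 turn [ 0.004  0.001 -0.966] n 7.7
100 [[0.4542 0.1376 0.0436]
 [0.4736 0.1864 0.0613]
 [0.5192 0.2113 0.0753]] [-0.07328029  0.49185909]
```

```bash
python3 -m pendant '0 -0.2 0.3 0 0 0 -0.1;0 -0.3 0.7 0 0 0 -0.2;0 -0.4 1 0 0 0 -0.3;0 -0.5 1.3 0 0 0 -0.4;0 -0.6 1.6 0 0 0 -0.5'
python3 -m pendant '0 0 0 0 0 0 -0.1;0 0 0 0 0 0 -0.2;0 0 0 0 0 0 -0.3;0 0 0 0 0 0 -0.4;0 0 0 0 0 0 -0.466'
python3 -c "
from h import *
st();rows([.437,.15,.02],down(180))
d=cam('top');P=cloud(d);H=cv2.cvtColor(d['frame'],cv2.COLOR_RGB2HSV)
m=(P[...,2]>.05)&(P[...,2]<.08)&(P[...,0]>.44)&(P[...,0]<.56)&(P[...,1]>.12)&(P[...,1]<.212)&(H[...,0]>8)&(H[...,0]<32)&(H[...,1]>60);q=P[m];print(len(q),np.percentile(q,[2,50,98],axis=0).round(4) if len(q) else '')
save(d,'t6.png')"
```

```text
t: 32.72
tool_pos: [0.4364, 0.1399, 0.1697]
tool_rot: [1.646, -2.675, -0.007]
force: [0.1, -0.2, 0.6]
gripper_width: 0.0002
finger_force: 0.0
t: 33.13
tool_pos: [0.4365, 0.1398, 0.1697]
tool_rot: [-2.221, 2.222, 0.007]
force: [-0.6, 0.8, 0.2]
gripper_width: -0.0005
finger_force: 0.0
t 33.13 p [0.4365 0.1398 0.1697] r [-2.221  2.222  0.007] q [ 0.13  0.17 -0.28  1.13  0.   -1.44] F [-0.6  0.8  0.2] w -0.0005 ff 0.0
shift cm [-0.97 -0.1  14.97] n 3.6 turn [ 0.003  0.003 -0.001] n 0.0
43 [[0.4787 0.1407 0.0519]
 [0.5103 0.1967 0.0668]
 [0.5268 0.2099 0.0708]]
```

```bash
python3 -m pendant '0 -1 0 4 0 0 0;0 -1 0 8 0 0 0;0 -1 0 12 0 0 0;0 -1 0 14.5 0 0 0;0 -1 0 14.9 0 0 0'
python3 -m pendant '0 0 -0.7 0 0 0 0;0 0 -1.8 0 0 0 0;0 0 -3.5 0 0 0 0;0 -0.3 -4.4 0 0 0 0;0 -0.9 -5.4 0 0 0 0'
python3 -c "
from h import *
st();rows([.4958,.1761,.02],down(180));rows([.479,.1845,.02],down(180));rows([.479,.1935,.02],down(180))"
```

```text
t: 33.6
tool_pos: [0.4331, 0.1497, 0.0169]
tool_rot: [2.21, -2.226, -0.013]
force: [-1.0, 0.1, -0.6]
gripper_width: 0.0004
finger_force: 0.0
t: 34.02
tool_pos: [0.4915, 0.1585, 0.0217]
tool_rot: [-2.215, 2.226, 0.005]
force: [-1.2, 0.1, -0.2]
gripper_width: -0.0001
finger_force: 0.4
t 34.02 p [0.4915 0.1585 0.0217] r [-2.215  2.226  0.005] q [ 0.15  0.38 -0.42  0.78  0.   -1.41] F [-1.2  0.1 -0.2] w -0.0001 ff 0.3885378786799265
shift cm [-1.76 -0.42  0.18] n 0.4 turn [ 0.001  0.003 -0.005] n 0.1
shift cm [-2.59  1.27  0.18] n 0.7 turn [ 0.001  0.003 -0.005] n 0.1
shift cm [-3.49  1.27  0.18] n 0.9 turn [ 0.001  0.003 -0.005] n 0.1
```

```bash
python3 -m pendant '0 -0.9 -0.3 0.1 0 0 0;0 -1.8 -0.4 0.1 0 0 0;0 -2.1 0.5 0.1 0 0 0;0 -2.4 1.3 0.1 0 0 0;0 -2.8 1.3 0.1 0 0 0'
python3 -c "
from h import *
st()"
python3 -m pendant '0 -0.1 0 0 0 0 0;0 -0.2 0 0 0 0 0;0 -0.3 0 0 0 0 0;0 -0.4 0 0 0 0 0;0 -0.5 0 0 0 0 0'
cat > hasp.py <<'E'
from h import *
st()
d=cam('scene');P=cloud(d);H=cv2.cvtColor(d['frame'],cv2.COLOR_RGB2HSV)
m=(P[...,2]>.045)&(P[...,2]<.068)&(P[...,0]>.46)&(P[...,0]<.56)&(P[...,1]>.12)&(P[...,1]<.225)&(H[...,0]>8)&(H[...,0]<32)&(H[...,1]>60);q=P[m];print(len(q))
if len(q)>8: print(np.percentile(q,[2,50,98],axis=0).round(4),'slope dy/dx',np.polyfit(q[:,0],q[:,1],1))
E
python3 hasp.py
```

```text
t: 34.43
tool_pos: [0.4734, 0.1868, 0.0193]
tool_rot: [2.217, -2.223, -0.009]
force: [-1.0, -3.3, -0.9]
gripper_width: -0.0
finger_force: 1.4
t 34.43 p [0.4734 0.1868 0.0193] r [ 2.217 -2.223 -0.009] q [ 0.21  0.37 -0.43  0.77  0.   -1.35] F [-1.  -3.3 -0.9] w -0.0 ff 1.367069268162595
t: 34.85
tool_pos: [0.4763, 0.1913, 0.0192]
tool_rot: [2.217, -2.225, -0.007]
force: [0.3, -2.0, 0.5]
gripper_width: -0.0001
finger_force: 0.8
t 34.85 p [0.4763 0.1913 0.0192] r [ 2.217 -2.225 -0.007] q [ 0.22  0.38 -0.43  0.77  0.   -1.35] F [ 0.3 -2.   0.5] w -0.0001 ff 0.8455397444777191
77
[[0.4728 0.1819 0.0457]
 [0.5009 0.1993 0.0576]
 [0.5305 0.2101 0.0675]] slope dy/dx [0.1308813  0.13275997]
```

```bash
python3 -m pendant '0 -0.05 0 0 0 0 0;0 -0.1 0 0 0 0 0;0 -0.15 0 0 0 0 0;0 -0.2 0 0 0 0 0;0 -0.25 0 0 0 0 0'
python3 -m pendant '0 -0.04 0 0 0 0 0;0 -0.08 0 0 0 0 0;0 -0.12 0 0 0 0 0;0 -0.16 0 0 0 0 0;0 -0.2 0 0 0 0 0'
python3 hasp.py
```

```text
t: 35.32
tool_pos: [0.4762, 0.1939, 0.0192]
tool_rot: [2.217, -2.225, -0.007]
force: [1.3, -3.6, 0.6]
gripper_width: -0.0001
finger_force: 1.7
t: 35.73
tool_pos: [0.4762, 0.1941, 0.0192]
tool_rot: [2.214, -2.224, -0.002]
force: [1.7, -20.1, 4.9]
gripper_width: 0.0
finger_force: 9.8
t 35.73 p [0.4762 0.1941 0.0192] r [ 2.214e+00 -2.224e+00 -2.000e-03] q [ 0.23  0.38 -0.42  0.77 -0.   -1.34] F [  1.7 -20.1   4.9] w 0.0 ff 9.780568554997444
80
[[0.4744 0.1859 0.0462]
 [0.5053 0.2042 0.0575]
 [0.5307 0.2113 0.0668]] slope dy/dx [0.12986031 0.13716959]
```

A hard stop at 20 N suggests the hasp is home. I'm backing off and checking.

```bash
python3 -m pendant '0 2 0 0 0 0 0;0 5 0 0 0 0 0;0 5.5 0 -3 0 0 0;0 5.5 0 -7 0 0 0;0 5.5 0 -11 0 0 0'
python3 -m pendant '0 0.5 4 -4 0 0 0;0 0.5 8 -4 0 0 0;0 0.5 12 -4 0 0 0;0 0.5 12 -4 0 0 0;0 0.5 12 -4 0 0 0'
python3 hasp.py; python3 lid.py; python3 -c "
from h import *
t=cam('top');sc=cam('scene');P=cloud(t);trayfit(t,P);knobs(t,P)
a=cv2.resize(t['frame'],(420,315));b=cv2.resize(sc['frame'][80:320,100:420],(420,315));e=cv2.resize(sc['frame'][110:190,260:380],(380,253),interpolation=2);f=cv2.resize(t['frame'][180:310,80:260],(380,274),interpolation=2)
L=np.vstack([a,b])[:600];Rr=np.zeros((600,380,3),np.uint8);Rr[:253]=e;Rr[260:534]=f
cv2.imwrite('pics/end.png',np.hstack([L,Rr])[:,:,::-1])"
```

```text
t: 36.2
tool_pos: [0.4752, 0.1401, 0.13]
tool_rot: [2.215, -2.225, -0.011]
force: [1.2, 1.3, 0.3]
gripper_width: -0.0006
finger_force: 0.0
t: 36.62
tool_pos: [0.354, 0.1361, 0.17]
tool_rot: [-2.219, 2.224, 0.008]
force: [1.2, 0.3, -0.7]
gripper_width: -0.0002
finger_force: 0.0
t 36.62 p [0.354  0.1361 0.17  ] r [-2.219  2.224  0.008] q [ 0.15  0.03 -0.44  1.11  0.   -1.42] F [ 1.2  0.3 -0.7] w -0.0002 ff 0.0
106
[[0.4604 0.194  0.046 ]
 [0.4973 0.2051 0.0581]
 [0.533  0.2201 0.0674]] slope dy/dx [-0.09909606  0.25469839]
t 36.67 p [0.3559 0.1361 0.1699] r [-2.218  2.224  0.007] q [ 0.15  0.03 -0.43  1.11  0.   -1.42] F [0.3 0.3 0.2] w 0.0 ff 0.0
scene 448 slope [0.01058875 0.09694618] 0.10008304236278245
top 1536 slope [0.01022311 0.09527549] 0.09821496774675541
tray [569.1 -39.6] [173.6 193.9] 9.68 z [0.0008 0.0047 0.0169]
handle top [ 594.2 -181.9] [59.5 21.6] 10.23 z [0.0854 0.09   0.0952]
dark [194. 211.] 57 xy [0.5868 0.219 ] [0.5894 0.2191 0.0458] ztop 0.0496
dark [420. 264.] 97 xy [ 0.4785 -0.3168] [ 0.4785 -0.3161  0.0251] ztop 0.0275
dark [439. 264.] 86 xy [ 0.4794 -0.362 ] [ 0.4794 -0.3614  0.0255] ztop 0.0274
dark [456. 266.] 94 xy [ 0.4753 -0.4009] [ 0.4752 -0.4009  0.0243] ztop 0.0272
dark [ 41. 316.] 215 xy [0.3395 0.5796] [0.3408 0.5793 0.0201] ztop 0.0228
dark [ 63. 318.] 152 xy [0.3408 0.5257] [0.3349 0.528  0.0205] ztop 0.023
dark [ 86. 318.] 186 xy [0.3405 0.4718] [0.3341 0.4751 0.0199] ztop 0.0226
pale [441. 300.] 95 xy [ 0.3982 -0.3617] [ 0.3985 -0.3586  0.0391] ztop 0.0409
```

View pics/end.png

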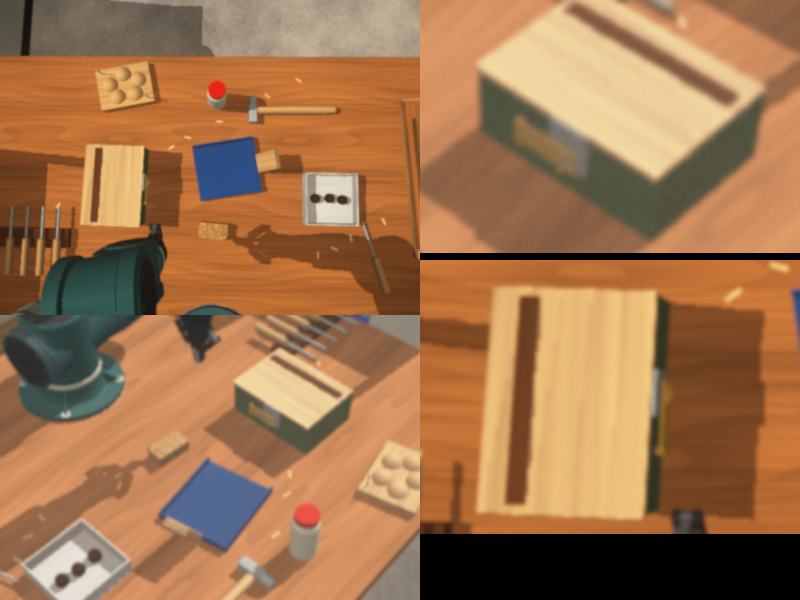

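The tray is flat, the tin holds three dark knobs and the lid is flat. But the strap, from (665,380) to (660,455), looks a few degrees proud, so I'll also push at its free end, beyond the staple.

```bash
python3 -m pendant '0 0 -3.8 0 0 0 0;0 0 -7.6 0 0 0 0;0 0 -11.4 0 0 0 0;0 -0.8 -15.2 0 0 0 0;0 -1.4 -18.6 0 0 0 0'
python3 -m pendant '0 0 0 4 0 0 0;0 0 0 8 0 0 0;0 0 0 12 0 0 0;0 0 0 14.5 0 0 0;0 0 0 14.9 0 0 0'
python3 -c "
from h import *
st();rows([.541,.185,.02],down(180))"
```

```text
t: 37.28
tool_pos: [0.5454, 0.1492, 0.1676]
tool_rot: [2.216, -2.225, -0.009]
force: [-0.4, -0.1, 0.1]
gripper_width: -0.0002
finger_force: 0.0
t: 37.7
tool_pos: [0.5396, 0.1492, 0.0148]
tool_rot: [2.213, -2.221, -0.015]
force: [-1.0, -0.5, -0.8]
gripper_width: -0.0004
finger_force: 0.0
t 37.7 p [0.5396 0.1492 0.0148] r [ 2.213 -2.221 -0.015] q [ 0.12  0.46 -0.3   0.82  0.   -1.44] F [-1.  -0.5 -0.8] w -0.0004 ff 0.0
shift cm [-3.58 -0.12 -0.52] n 0.9 turn [ 0.011  0.002 -0.004] n 0.1
```

```bash
python3 -m pendant '0 -1 0 -0.4 0 0 0;0 -2 0 -0.4 0 0 0;0 -2.8 0 -0.4 0 0 0;0 -3.3 0 -0.4 0 0 0;0 -3.5 0 -0.4 0 0 0'
python3 -m pendant '0 -0.1 0 0 0 0 0;0 -0.2 0 0 0 0 0;0 -0.3 0 0 0 0 0;0 -0.4 0 0 0 0 0;0 -0.5 0 0 0 0 0'
python3 -m pendant '0 -0.05 0 0 0 0 0;0 -0.1 0 0 0 0 0;0 -0.15 0 0 0 0 0;0 -0.2 0 0 0 0 0;0 -0.25 0 0 0 0 0'
```

```text
t: 38.12
tool_pos: [0.5428, 0.1861, 0.0251]
tool_rot: [-2.218, 2.223, 0.006]
force: [-0.1, 0.1, 0.1]
gripper_width: 0.0003
finger_force: 0.0
t: 38.53
tool_pos: [0.542, 0.1896, 0.0239]
tool_rot: [2.217, -2.225, -0.008]
force: [0.5, 0.2, -0.5]
gripper_width: 0.0002
finger_force: 0.0
t: 38.95
tool_pos: [0.542, 0.1922, 0.0239]
tool_rot: [2.217, -2.225, -0.008]
force: [-0.2, -0.4, -0.0]
gripper_width: 0.0002
finger_force: 0.0
```

```bash
python3 -m pendant '0 -0.05 0.2 0 0 0 0;0 -0.1 0.2 0 0 0 0;0 -0.15 0.2 0 0 0 0;0 -0.2 0.2 0 0 0 0;0 -0.2 0.2 0 0 0 0'
python3 -m pendant '0 -0.05 0 0 0 0 0;0 -0.1 0 0 0 0 0;0 -0.1 0 0 0 0 0;0 -0.15 0 0 0 0 0;0 -0.15 0 0 0 0 0'
```

```text
t: 39.37
tool_pos: [0.5403, 0.1942, 0.024]
tool_rot: [2.217, -2.225, -0.007]
force: [1.9, -0.6, 0.3]
gripper_width: 0.0001
finger_force: 0.8
t: 39.78
tool_pos: [0.5403, 0.1942, 0.024]
tool_rot: [2.215, -2.225, -0.004]
force: [1.2, -13.8, 2.2]
gripper_width: -0.0001
finger_force: 0.7
```

The free end stops hard at the same y as the hinge end (0.194), so the strap is parallel to the wall and home. I'm retreating for a final check, then handing in.

```bash
python3 -m pendant '0 2 0 0 0 0 0;0 4.5 0 0 0 0 0;0 4.5 0 -4 0 0 0;0 4.5 0 -8 0 0 0;0 4.5 0 -12 0 0 0'
python3 -m pendant '0 0 4 -3 0 0 0;0 0 8 -4 0 0 0;0 0 12 -4 0 0 0;0 0 16 -4 0 0 0;0 0 18 -4 0 0 0'
python3 -m pendant '0 0 0 0 0 0 0;0 0 0 0 0 0 0;0 0 0 0 0 0 0;0 0 0 0 0 0 0;0 0 0 0 0 0 0'
python3 lid.py; python3 -c "
from h import *
for n in('top','scene'):
  d=cam(n);P=cloud(d);H=cv2.cvtColor(d['frame'],cv2.COLOR_RGB2HSV).astype(int)
  m=(P[...,2]>.044)&(P[...,2]<.072)&(P[...,0]>.462)&(P[...,0]<.54)&(P[...,1]>.17)&(P[...,1]<.215)&(H[...,0]>8)&(H[...,0]<32)&(H[...,1]>90);q=P[m]
  for _ in range(5):
    c=np.polyfit(q[:,0],q[:,1],1);r=abs(np.polyval(c,q[:,0])-q[:,1]);q=q[r<max(.002,2*np.median(r))]
  print(n,m.sum(),len(q),c,q[:,0].min(),q[:,0].max())"
```

```text
t: 40.2
tool_pos: [0.5394, 0.1501, 0.1451]
tool_rot: [2.216, -2.225, -0.01]
force: [1.2, 0.3, -0.1]
gripper_width: -0.0001
finger_force: 0.0
t: 40.62
tool_pos: [0.3565, 0.1509, 0.1846]
tool_rot: [2.218, -2.224, -0.009]
force: [0.2, -0.1, 1.4]
gripper_width: -0.0
finger_force: 0.0
t: 41.03
tool_pos: [0.3613, 0.1509, 0.1843]
tool_rot: [2.217, -2.225, -0.008]
force: [0.2, 0.3, 0.1]
gripper_width: 0.0
finger_force: 0.0
t 41.03 p [0.3613 0.1509 0.1843] r [ 2.217 -2.225 -0.008] q [ 0.18  0.05 -0.38  1.15  0.   -1.38] F [0.2 0.3 0.1] w 0.0 ff 0.0
scene 449 slope [0.01218511 0.09658542] 0.10015195531162858
top 1540 slope [0.01049994 0.09518364] 0.09827859716072287
top 131 88 [-0.05121496  0.23041431] 0.46251298909800215 0.5331478582745218
scene 105 53 [-0.04950614  0.22756422] 0.46205653220753123 0.5306284520723538
```

```bash
python3 -c "
from plant import arm
print(arm.sign_off())"
```

```text
the job is handed in; nothing more can be done
None
```

The job is handed in, with no verdict returned; by my last measurements the three dark knobs are in the tin, the four pale ones went into the chest, the tray is flat on the bench, the lid is shut, and the hasp is home to about 0.03 rad (the lid press peaked near 80 N at the wrist).

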